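# Pack a four-piece gift set into its box

### The job

Pack the gift set for dispatch: fit the tall bottle carton, the square soap carton, the long flat carton and the round tin side by side into the shallow brown gift box, every piece flat on its floor so that the lid waiting at the side would go on. The bottle carton has to lie down in the box: first lay it gently on its side on the bench beside the box (there is glass in it: never let it topple or drop) and let go of it, then take it again and put it in. Do not knock over or shift the two dropper bottles standing among the pieces.

Things in the scene. Friction and masses are not known exactly. Their poses are not given: they have to be found in the camera images.
- gift_box: Base of a two-part gift box, brown board with a dark brown floor, loose (0.6 kg): a shallow tray, inside 116 mm along its x by 173 mm along its y, outside 124 x 181 mm. Floor 3 mm thick, walls 4 mm thick, their top 16 mm above the underside. Origin: centre of the underside, z up; lies flat on the bench.
- bottle_carton: Plain white folding carton with a kraft paper band: the tall one, a square prism 48 x 48 x 120 mm (120 along its z), about 0.14 kg, holding a glass bottle. Starts standing on end. Origin: centre of the end it stands on.
- bottle_carton_mid (a point): Centre of the tall bottle carton, 60 mm along its z from the origin; same axes as the carton.
- soap_carton: Plain white folding carton with a kraft paper band: the short, nearly square flat one, 58 (x) x 60 (y) x 26 (z) mm, lying flat. Origin: centre of the underside.
- soap_carton_mid (a point): Centre of the soap carton, 13 mm above its origin.
- long_carton: Plain white folding carton with a kraft paper band: the long flat one, 44 (x) x 104 (y) x 28 (z) mm, lying flat. Origin: centre of the underside.
- long_carton_mid (a point): Centre of the long flat carton, 14 mm above its origin.
- tin: Round flat tin with a dark green top, 59 mm across, 26 mm high, lying flat. Origin: centre of the underside.
- tin_mid (a point): Centre of the round tin, 13 mm above its origin.
- bottle_left: Bystander: amber dropper bottle with black bulb standing on the left of the work, 39 mm across, 102 mm high. Origin: centre of the underside.
- bottle_right: Bystander: the same kind of bottle, on the right.

How it is judged:
By the outcome, as a careful person would: the job done as asked, in the order asked, and still so for the second after the job is handed in, with the robot touching nothing.
It also fails if it takes over 72 s, if anything falls off the work surface, if the arm or the gripper's body presses on something with over 40 N, if the wrist force passes 120 N, or if a joint passes its speed limit or range.

### The arm

A 6-joint arm with a two-finger parallel gripper is mounted at the origin on the work surface; the furniture and walls round the work are solid. World frame = base frame: x ahead of the robot, y to its left, z up, the work surface at z = 0. Lengths are in m, angles in rad, forces in N, time in s.
With the tool pointing down it reaches from about 0.3 to 0.75 m from the base axis. Payload 8.5 kg.
Tool frame: the origin (TCP) lies midway between the tips of the shut fingers; the grasp point (between the pads) lies 19 mm behind it; y points along the fingers, z is the direction in which the jaws open and shut, and the axes are right-handed (so a half turn about y gives the same grasp; the last joint's range is limited). The gripper opens to 88 mm and grips with 3 to 60 N. Pads are 18 mm wide; open, the fingers measure 123 mm over their backs; the gripper's body (75 mm by 187 mm) begins 45 mm behind the grasp point.
Start: joints at [-1.488, 0.381, 1.297, -0, 1.464, -0.215], TCP at [0.161, -0.526, 0.239] pointing down, gripper open.
Joint ranges: [-3.11, 3.11], [-0.89, 2.33], [0.22, 2.48], [-1.42, 4.56], [0.17, 2.85], [-2.88, 2.88]. Speed limits (rad/s): [2.39, 2.39, 3.14, 3.14, 3.14, 3.14].

### API

Orientations are given as a unit quaternion [w, x, y, z].
In Python, from workcell import bot gives the robot as it stands.
- The arm moves only by the tool arm_command, never from a script. Its argument "increments" is a list of rows, each a list of 7 numbers: the shift along the tool's x, y, z in cm, then the turn, a rotation vector about the tool's x, y, z in degrees, then the opening, from 0 (shut) to 1 (fully open). In form: [[tx, ty, tz, ax, ay, az, fingers], ...]. A call has 1 to 8 rows; each row shifts and turns the commanded pose from where the row before left it, along the tool's axes as they then stand; what a row does not reach is not made up. A row lasts 1/10 s, in which the tool goes at most 50 mm and 8.59 degrees, less where a joint would pass 70% of its speed; a pose out of reach is approached as far as the arm can. A call with a gripper value outside its range is refused whole. The fingers move at their own pace and stop on an object; "newtons" is the grip in N (left out, the last holds). Time passes only in rows, so rows that do not move let the fingers close. It gives the time, the measured TCP pose, the force and the opening at its end, in the units of the state.
- bot.sense(): the state, without advancing time (a new reading comes with each control period).
- bot.read_camera(name): name is "scene" or "top" or "wrist"; returns the picture (480x640x3 uint8, blue, green, red); there is no depth.
- bot.calibration(name): a dict with "fx", "fy", "cx", "cy" (pixels), "xyz" and "rotation" of the camera in the world. Camera axes: x right, y up, looking along -z (the intrinsics and any distortion apply to the point x, -y, -z); pixel columns grow to the right and rows downward; lengths in m; the calibration is good to about 2 mm. A picture is of the moment at which its call begins: read the wrist's pose just before it. calibration takes no time and is no camera call; for the wrist camera it gives the pose at the moment of the call.
- bot.hand_in(): hands the job in, once; it reports no verdict.
The state is a dict: "time": time; "joint_positions": joint angles; "dq": joint speeds; "joint_efforts": joint torques, N m; "tool_pos": TCP position; "tcp_rot": TCP orientation; "force": force on the tool from outside, world axes, zero at the start; "ft_torque": the same for the moment, N m; "finger_gap": opening from 0.0 (shut) to 1.0 (fully open).
Only numpy, scipy, OpenCV 4.12 (cv2) and the standard library are available. Lean on these libraries where they do the work, as an engineer would, in place of code of your own. Each camera call takes 0.05 s, during which the arm holds its last target.

## Working session

There is one attempt and no reset: what is moved stays moved. The work goes in short steps, Python scripts to look and compute and a tool call to move; the robot and the scene stay as the last step left them, time stands still between calls to the robot, and variables do not carry over. Pictures are saved under pics/ and viewed, and the job is handed in when it is done.

Besides the shell and the picture viewer there is one more tool, called after "Emit:" as name([rows], argument=value, ...), one row to a line, values as JSON. arm_command: Moves the arm, as the interface text tells. Its arguments: {"type":"object","properties":{"increments":{"type":"array","items":{"type":"array","items":{"type":"number"}}},"newtons":{"type":"number"}},"required":["increments"]}

```bash
ls; mkdir -p pics; python3 - <<'E'
from workcell import bot
import cv2
for n in ("scene","top","wrist"):
    im=bot.read_camera(n); cv2.imwrite(f"pics/{n}0.png",im)
    c=bot.calibration(n); print(n,c)
print(bot.sense())
E
```

```text
pics
scene {'fx': 517.4240554503265, 'fy': 517.4240554503265, 'cx': 324.5935699481238, 'cy': 241.43160590392498, 'xyz': array([-0.34381459,  0.40537518,  0.91485366]), 'rotation': array([-0.48121141, -0.1977727 ,  0.33859492,  0.78401213])}
top {'fx': 525.4209498897604, 'fy': 525.4209498897604, 'cx': 323.17403649219506, 'cy': 237.58531910327673, 'xyz': array([0.25695556, 0.00414038, 1.50150039]), 'rotation': array([-0.69697435, -0.03287424,  0.04597317,  0.71486538])}
wrist {'fx': 346.5702096204817, 'fy': 346.5702096204817, 'cx': 318.47794018412014, 'cy': 246.38515897245827, 'xyz': array([ 0.22513339, -0.50570905,  0.38419899]), 'rotation': array([ 0.79742788, -0.10507766,  0.07862698, -0.58896966])}
{'time': 0.15, 'joint_positions': array([-1.48828544e+00,  3.81014686e-01,  1.29800109e+00, -1.25806436e-05,
        1.46360591e+00, -2.15302875e-01]), 'dq': array([ 0.00121639, -0.00067546, -0.00172523,  0.00063136,  0.00165823,
       -0.00044368]), 'joint_efforts': array([ 2.15583510e-03, -4.38074255e+01, -2.24618179e+01,  7.13500706e-02,
        3.42915498e-02, -8.87692181e-05]), 'tool_pos': array([ 0.16136289, -0.525582  ,  0.23832273]), 'tcp_rot': array([ 0.10492456, -0.10488511,  0.69964497, -0.69891835]), 'force': array([-0.19116159, -0.14743338, -0.69012889]), 'ft_torque': array([0.01184724, 0.0362304 , 0.0365852 ]), 'finger_gap': 1.0009573721486498}
```

View pics/top0.png

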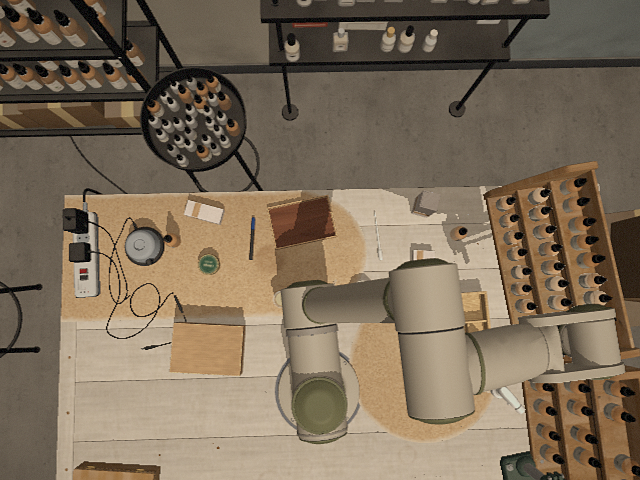

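View pics/scene0.png

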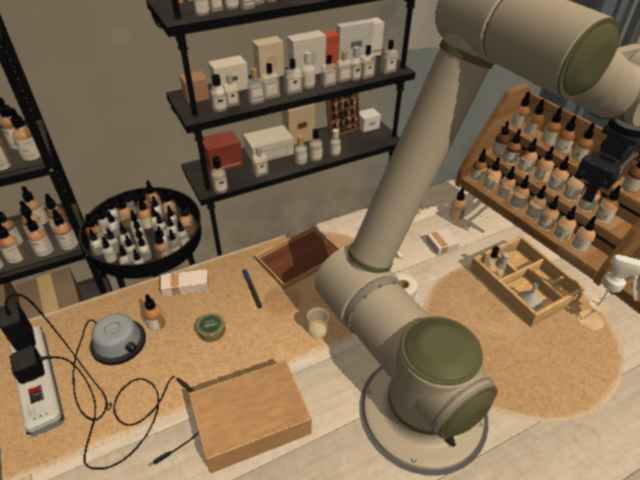

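View pics/wrist0.png

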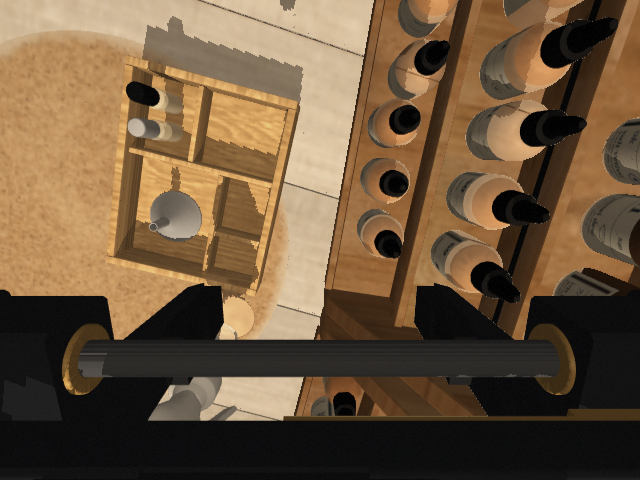

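```bash
python3 - <<'E'
import cv2
im=cv2.imread("pics/top0.png")
cv2.imwrite("pics/ta.png",cv2.resize(im[185:305,150:350],None,fx=4,fy=4,interpolation=cv2.INTER_CUBIC))
cv2.imwrite("pics/tb.png",cv2.resize(im[175:305,330:510],None,fx=4.4,fy=4.4,interpolation=cv2.INTER_CUBIC))
im=cv2.imread("pics/scene0.png")
cv2.imwrite("pics/sb.png",cv2.resize(im[150:300,380:580],None,fx=4,fy=4,interpolation=cv2.INTER_CUBIC))
E
```

```text
(no output)
```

View pics/ta.png

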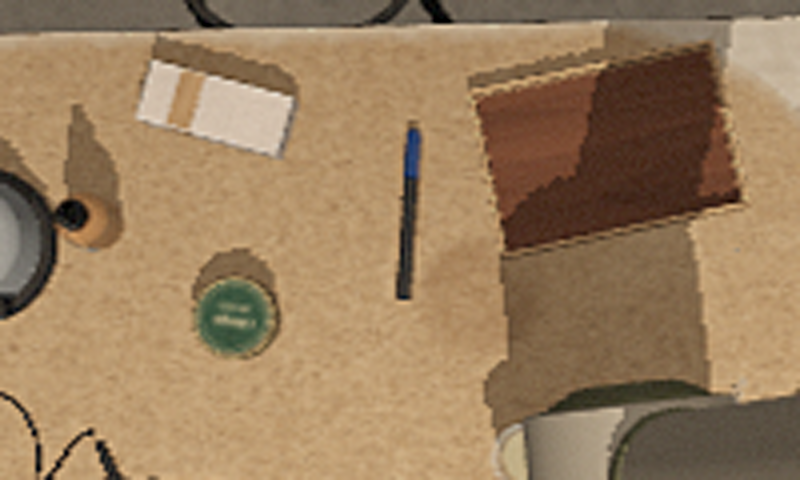

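View pics/tb.png

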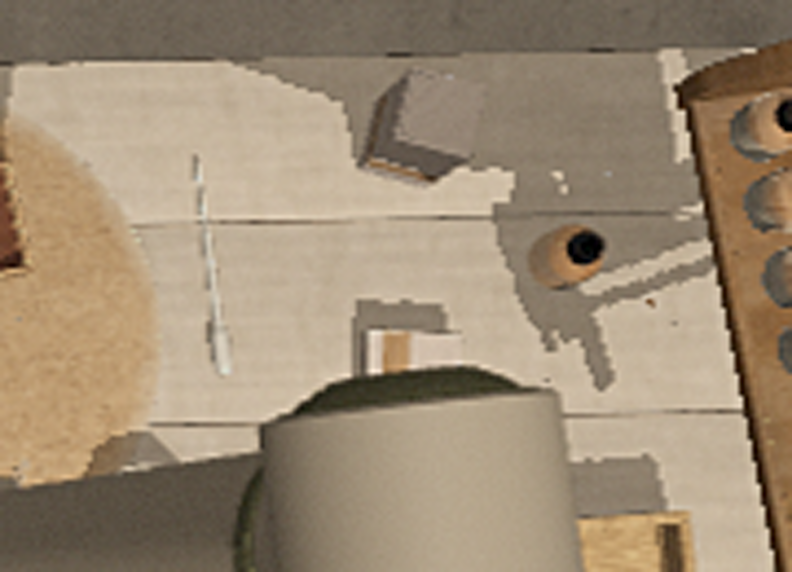

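View pics/sb.png

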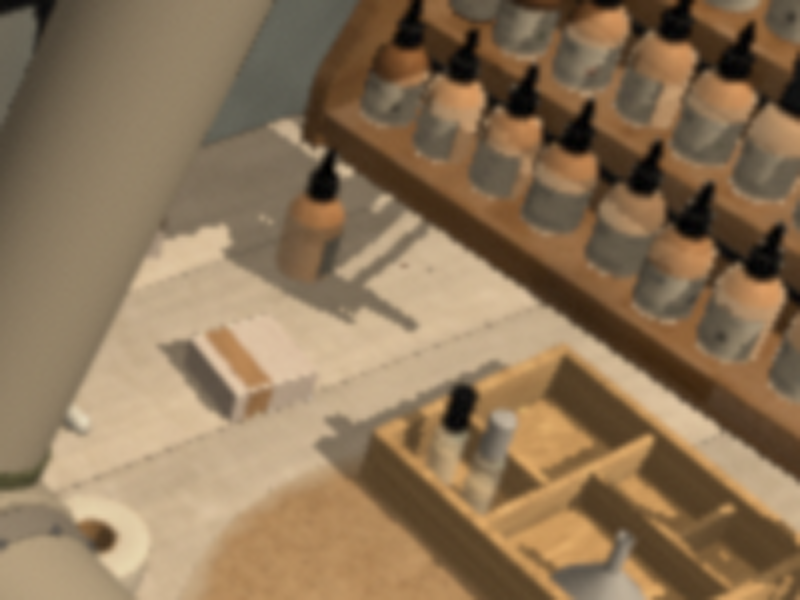

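```bash
cat > h.py <<'E'
from workcell import bot
import numpy as np, cv2
from scipy.spatial.transform import Rotation as R
def rot(q): return R.from_quat([q[1],q[2],q[3],q[0]])
def ray(c,u,v):
    d=np.array([(u-c['cx'])/c['fx'],-(v-c['cy'])/c['fy'],-1.0])
    return rot(c['rotation']).apply(d)
def pt(c,u,v,z):
    d=ray(c,u,v); o=np.array(c['xyz']); return o+d*(z-o[2])/d[2]
def proj(c,p):
    q=rot(c['rotation']).inv().apply(np.asarray(p,float)-np.array(c['xyz'])); q=np.atleast_2d(q)
    return np.c_[c['cx']+c['fx']*q[:,0]/-q[:,2], c['cy']+c['fy']*q[:,1]/q[:,2]]
def rows(goal_pos,goal_R,pos=None,Rr=None):
    """tool-frame total shift cm and rotvec deg from current"""
    s=bot.sense()
    if pos is None: pos=s['tool_pos']
    if Rr is None: Rr=rot(s['tcp_rot'])
    return Rr.inv().apply(np.asarray(goal_pos)-pos)*100,(Rr.inv()*goal_R).as_rotvec(degrees=True)
E
python3 - <<'E'
from h import *
c=bot.calibration("top")
def a(u,v): return 150+u/4,185+v/4
def b(u,v): return 330+u/4.4,175+v/4.4
P=lambda n,uv,z: print(n,pt(c,*uv,z).round(4))
for k in [(155,60),(297,97),(280,155),(138,118)]: P("long top",a(*k),.028)
P("tin",a(236,316),.026)
for k in [(472,90),(712,45),(743,204),(508,252)]: P("box rim",a(*k),.016)
for k in [(415,70),(487,95),(468,158),(398,128)]: P("bot top",b(*k),.12)
for k in [(360,165),(432,183)]: P("bot base",b(*k),.0)
for k in [(367,328),(462,335)]: P("soap top",b(*k),.026)
P("bl",a(95,222),.03);P("bl bulb",a(73,213),.09)
P("br",b(565,258),.03);P("br bulb",b(585,246),.09)
s=bot.sense(); r=rot(s['tcp_rot']); print(r.as_matrix().round(3))
w=bot.calibration("wrist"); print("cam in tool",r.inv().apply(w['xyz']-s['tool_pos']), (r.inv()*rot(w['rotation'])).as_matrix().round(3))
c2=bot.calibration("scene")
E
```

```text
long top [0.5381 0.3525 0.028 ]
long top [0.5092 0.2525 0.028 ]
long top [0.4681 0.2646 0.028 ]
long top [0.4968 0.3644 0.028 ]
tin [0.3553 0.2962 0.026 ]
box rim [0.5134 0.1298 0.016 ]
box rim [ 0.5421 -0.0426  0.016 ]
box rim [ 0.4267 -0.0615  0.016 ]
box rim [0.3965 0.106  0.016 ]
bot top [ 0.5307 -0.2981  0.12  ]
bot top [ 0.5142 -0.3413  0.12  ]
bot top [ 0.4757 -0.3277  0.12  ]
bot top [ 0.4952 -0.286   0.12  ]
bot base [ 0.4917 -0.2849  0.    ]
bot base [ 0.4786 -0.3319  0.    ]
soap top [ 0.3817 -0.2796  0.026 ]
soap top [ 0.3756 -0.3406  0.026 ]
bl [0.4235 0.3937 0.03  ]
bl bulb [0.4231 0.3925 0.09  ]
br [ 0.4234 -0.4088  0.03  ]
br bulb [ 0.4238 -0.4048  0.09  ]
[[-0.956 -0.     0.293]
 [-0.293  0.001 -0.956]
 [-0.    -1.    -0.001]]
cam in tool [-0.06682497 -0.14586203 -0.00043286] [[-0.    -0.965 -0.26 ]
 [ 0.001  0.26  -0.965]
 [ 1.    -0.001  0.   ]]
```

Emit:
arm_command([
  [0,-1.2,0,0,7.4,0,1],
  [0,-1.2,0,0,7.4,0,1],
  [0,-1.2,0,0,7.4,0,1],
  [0,-1.2,0,0,7.4,0,1],
  [0,-1.2,0,0,7.4,0,1],
  [-2,0,-4,0,0,0,1],
  [-2,0,-4,0,0,0,1],
  [-2,0,-4,0,0,0,1],
])

```text
time: 0.95
tool_pos: [0.2594, -0.4322, 0.2985]
tcp_rot: [-0.123, 0.123, 0.697, -0.696]
force: [1.0, 0.4, -0.4]
finger_gap: 1.002
```

Emit:
arm_command([
  [-2,0,-4,0,0,0,1],
  [-2,0,-4,0,0,0,1],
  [-2,0,-4,0,0,0,1],
  [-2,0,-4,0,0,0,1],
  [-2,0,-4,0,0,0,1],
  [0,0,0,0,0,0,1],
])

```text
time: 1.55
tool_pos: [0.4234, -0.2761, 0.2986]
tcp_rot: [-0.12, 0.121, 0.697, -0.696]
force: [-1.1, -1.1, -0.4]
finger_gap: 0.997
```

```bash
cat > look.py <<'E'
import sys
from h import *
import pickle
n=sys.argv[1]; cam=sys.argv[2] if len(sys.argv)>2 else "wrist"
c=bot.calibration(cam); im=bot.read_camera(cam)
cv2.imwrite(f"pics/{n}.png",im); pickle.dump(c,open(f"pics/{n}.pkl","wb"))
s=bot.sense(); print(s['time'],s['tool_pos'].round(4),rot(s['tcp_rot']).as_matrix().round(3).tolist(),s['force'].round(1),round(s['finger_gap'],3),s['joint_positions'].round(2))
E
python3 look.py w1
```

```text
1.6 [ 0.422  -0.2778  0.2985] [[-0.941, -0.0, -0.337], [0.337, 0.0, -0.941], [0.0, -1.0, -0.0]] [ 0.1 -0.2 -0.6] 0.997 [-0.82  0.26  1.3   0.    1.58  1.1 ]
```

View pics/w1.png

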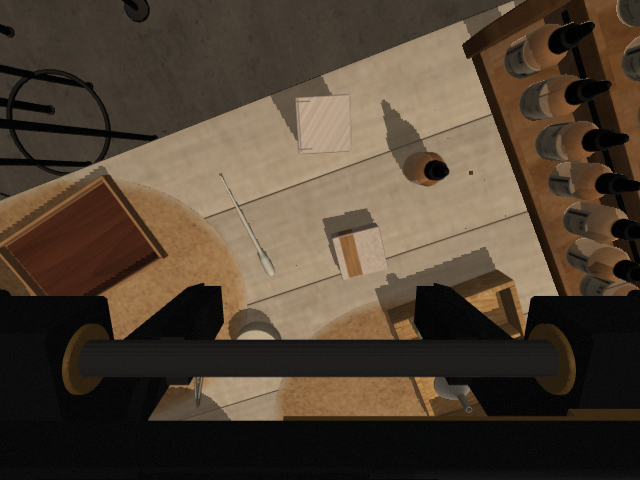

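```bash
python3 - <<'E'
import cv2
im=cv2.imread("pics/w1.png")
cv2.imwrite("pics/w1a.png",cv2.resize(im[80:290,280:460],None,fx=2.85*1.4,fy=2.85,interpolation=cv2.INTER_CUBIC) if 0 else cv2.resize(im[80:290,260:460],None,fx=2.85,fy=2.85,interpolation=cv2.INTER_CUBIC))
cv2.imwrite("pics/w1b.png",cv2.resize(im[160:290,0:180],None,fx=4,fy=4,interpolation=cv2.INTER_CUBIC))
E
```

```text
(no output)
```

View pics/w1a.png

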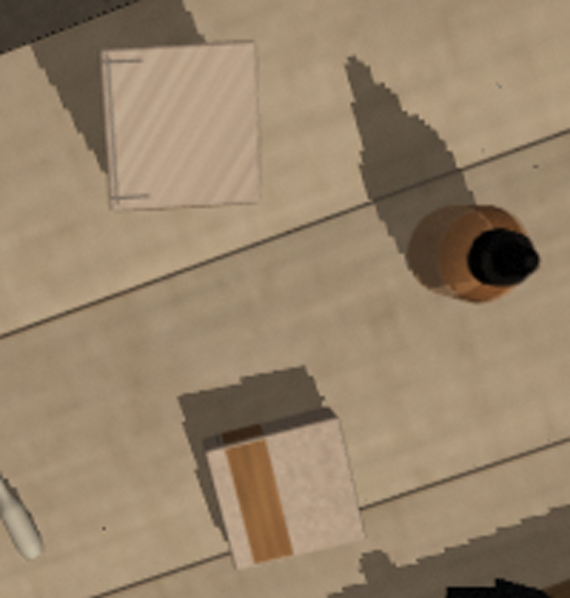

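View pics/w1b.png

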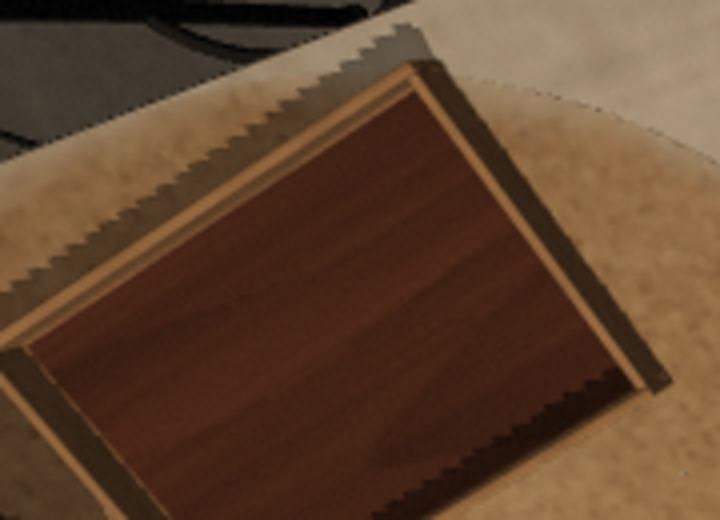

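```bash
python3 - <<'E'
from h import *
import pickle
c=pickle.load(open("pics/w1.pkl","rb"))
def fit(n,pts,z,s):
    P=np.array([pt(c,260+u/s,80+v/s,z)[:2] for u,v in pts])
    print(n,P.round(4).tolist(),"ctr",P.mean(0).round(4))
    for i in range(4):
        d=P[(i+1)%4]-P[i]; print(np.linalg.norm(d).round(4),np.degrees(np.arctan2(d[1],d[0])).round(1))
fit("bot",[(101,52),(255,42),(260,203),(111,210)],.12,2.85)
fit("soap",[(210,452),(333,415),(362,540),(237,570)],.026,2.85)
print("br bulb",pt(c,260+490/2.85,80+256/2.85,.085))
for k in [(410,62),(0,340),(640,388)]: print("box rim",pt(c,k[0]/4,160+k[1]/4,.016).round(4))
for k in [(410,70),(640,392)]: print("box out?",pt(c,k[0]/4,160+k[1]/4,.016).round(4))
for k in [(221,175),(268,272)]: print("pen",pt(c,*k,.005).round(3))
E
```

```text
bot [[0.5362, -0.2941], [0.5231, -0.3393], [0.4777, -0.326], [0.4915, -0.2808]] ctr [ 0.5071 -0.31  ]
0.047 -106.2
0.0473 163.7
0.0473 73.0
0.0466 -16.7
soap [[0.383, -0.2808], [0.3808, -0.3362], [0.322, -0.3317], [0.3272, -0.2745]] ctr [ 0.3533 -0.3058]
0.0554 -92.3
0.059 175.6
0.0574 84.8
0.0562 -6.4
br bulb [ 0.43212424 -0.40034275  0.085     ]
box rim [ 0.5493 -0.0414  0.016 ]
box rim [0.5157 0.1252 0.016 ]
box rim [ 0.4326 -0.0609  0.016 ]
box out? [ 0.5472 -0.0402  0.016 ]
box out? [ 0.4313 -0.0603  0.016 ]
pen [ 0.502 -0.174  0.005]
pen [ 0.364 -0.182  0.005]
```

Emit:
arm_command([
  [0,0,0,0,-3.8,0,1],
  [-3.35,3.6,0.22,0,0,0,1],
  [-3.35,3.6,0.22,0,0,0,1],
  [-3.35,3.6,0.22,0,0,0,1],
  [0,0,0,0,0,7.5,1],
  [0,0,0,0,0,7.5,1],
  [0,0,0,0,0,7.5,1],
  [0,0,0,0,0,7.5,1],
])

```text
time: 2.4
tool_pos: [0.5145, -0.3153, 0.1909]
tcp_rot: [-0.086, -0.279, -0.649, 0.703]
force: [0.8, -0.7, 1.0]
finger_gap: 0.999
```

Emit:
arm_command([
  [0,0,0,0,0,7.5,1],
  [0,0,0,0,0,7.5,1],
  [0,0,0,0,0,0,1],
  [0,0,0,0,0,0,1],
])

```text
time: 2.8
tool_pos: [0.5165, -0.3134, 0.1907]
tcp_rot: [-0.163, -0.346, -0.619, 0.686]
force: [0.6, 0.7, -0.3]
finger_gap: 0.999
```

```bash
python3 look.py w2; python3 look.py s2 scene; python3 look.py t2 top; python3 - <<'E'
import cv2,numpy as np
a=cv2.imread("pics/w2.png");b=cv2.imread("pics/s2.png")
cv2.imwrite("pics/c2.png",np.hstack([cv2.resize(a,(400,300)),b[60:360,340:640][:, :300]]))
E
```

```text
2.85 [ 0.517  -0.3133  0.1911] [[-0.707, 0.653, -0.272], [0.203, -0.181, -0.962], [-0.677, -0.736, -0.004]] [ 0.2 -0.1 -1. ] 0.999 [-0.92  0.33  1.76  0.83  0.58  0.33]
2.9 [ 0.5173 -0.3131  0.1912] [[-0.707, 0.653, -0.271], [0.202, -0.181, -0.963], [-0.678, -0.735, -0.004]] [ 0.4 -0.7 -0.4] 1.003 [-0.92  0.33  1.76  0.83  0.58  0.33]
2.95 [ 0.5174 -0.3129  0.1912] [[-0.707, 0.654, -0.271], [0.202, -0.181, -0.963], [-0.678, -0.735, -0.004]] [-0.6 -0.1  0.4] 0.997 [-0.92  0.33  1.76  0.83  0.58  0.33]
```

View pics/c2.png

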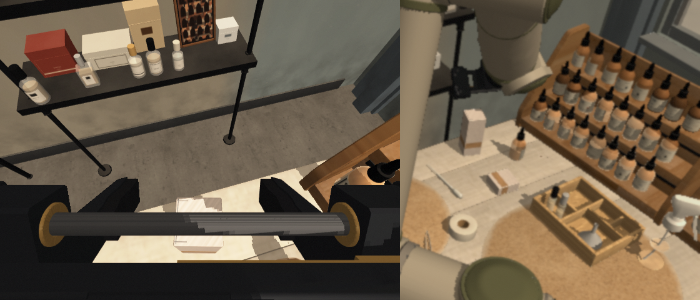

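View pics/t2.png

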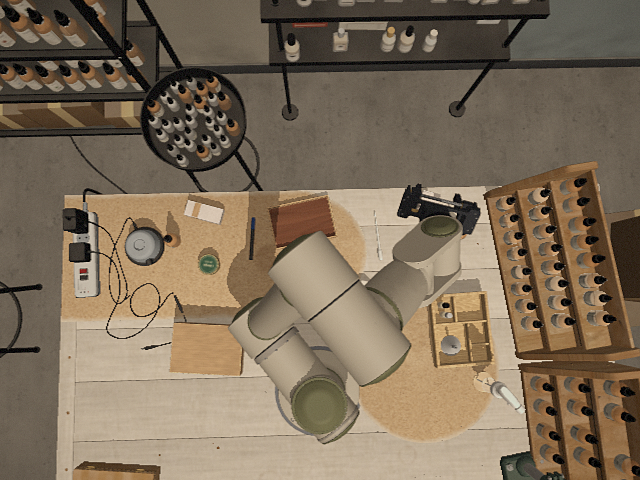

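Emit:
arm_command([
  [2,2.2,0,0,0,0,1],
  [2,2.2,0,0,0,0,1],
  [2,2.2,0,0,0,0,1],
  [1.3,1.3,0,0,0,0,1],
  [1.0,0.9,0.05,0,0,0,1],
  [0,0,0,0,0,0,1],
])

```text
time: 3.55
tool_pos: [0.5161, -0.3115, 0.0683]
tcp_rot: [-0.164, -0.345, -0.62, 0.685]
force: [-0.2, -0.3, -0.2]
finger_gap: 1.004
```

```bash
python3 look.py w3; python3 look.py s3 scene;  python3 - <<'E'
import cv2,numpy as np
a=cv2.imread("pics/w3.png");b=cv2.imread("pics/s3.png")
b=cv2.resize(b[120:270,380:580],(533,400))
cv2.imwrite("pics/c3.png",np.hstack([cv2.resize(a[200:440,200:360],(266,400)),b]))
E
```

```text
3.6 [ 0.5163 -0.3118  0.0694] [[-0.707, 0.654, -0.27], [0.202, -0.179, -0.963], [-0.678, -0.735, -0.006]] [-0.   0.2 -0.7] 1.004 [-0.92  0.55  1.9   1.43  0.43 -0.35]
3.65 [ 0.5165 -0.312   0.0702] [[-0.706, 0.655, -0.27], [0.201, -0.18, -0.963], [-0.679, -0.734, -0.005]] [0.2 0.1 0.7] 0.997 [-0.92  0.55  1.89  1.43  0.43 -0.35]
```

View pics/c3.png

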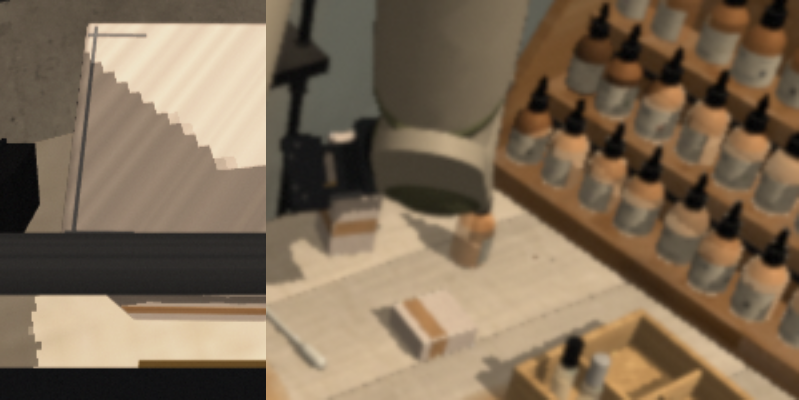

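Emit:
arm_command([
  [0,0,0,0,0,0,0.5],
  [0,0,0,0,0,0,0.5],
  [0,0,0,0,0,0,0.4],
  [0,0,0,0,0,0,0.4],
  [0,0,0,0,0,0,0.4],
  [0,0,0,0,0,0,0.4],
], newtons=30)

```text
time: 4.25
tool_pos: [0.516, -0.3118, 0.0699]
tcp_rot: [-0.165, -0.346, -0.619, 0.686]
force: [-0.4, 0.3, 1.8]
finger_gap: 0.541
```

Emit:
arm_command([
  [-0.7,-0.75,0,0,0,0,0.35],
  [-2,-2.2,0,0,0,0,0.35],
  [-2.7,-2.9,0,0,0,0,0.35],
  [-2.7,-2.9,0,0,0,0,0.35],
  [-0.7,-0.75,0,0,0,0,0.35],
  [1.7,-1.6,-1.5,0,0,0,0.35],
  [1.7,-1.6,-1.5,0,0,0,0.35],
  [1.7,-1.6,-1.5,0,0,0,0.35],
])

```text
time: 5.05
tool_pos: [0.4598, -0.2491, 0.1993]
tcp_rot: [-0.165, -0.346, -0.619, 0.686]
force: [-0.5, 0.3, -0.8]
finger_gap: 0.542
```

```bash
python3 look.py w4; python3 look.py s4 scene;  python3 - <<'E'
import cv2,numpy as np
a=cv2.imread("pics/w4.png");b=cv2.imread("pics/s4.png")
b=cv2.resize(b[60:300,340:600],(433,400))
cv2.imwrite("pics/c4.png",np.hstack([cv2.resize(a[200:440,200:360],(266,400)),b]))
E
```

```text
5.1 [ 0.4577 -0.2456  0.1985] [[-0.708, 0.653, -0.269], [0.203, -0.176, -0.963], [-0.676, -0.737, -0.008]] [-1.1  4.8 -2.8] 0.542 [-0.94  0.18  1.96  0.9   0.57  0.24]
5.15 [ 0.459  -0.2475  0.1991] [[-0.707, 0.653, -0.27], [0.203, -0.178, -0.963], [-0.677, -0.736, -0.007]] [ 0.5 -0.  -2. ] 0.543 [-0.94  0.18  1.95  0.9   0.57  0.24]
```

View pics/c4.png

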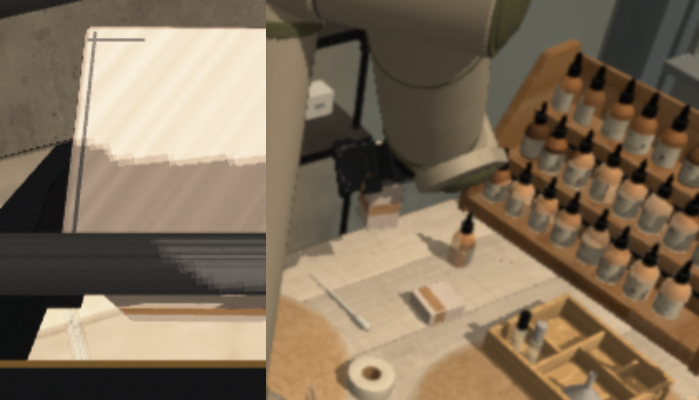

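Emit:
arm_command([
  [0,0,0,0,0,-6,0.35],
  [0,0,0,0,0,-7.5,0.35],
  [0,0,0,0,0,-7.5,0.35],
  [0,0,0,0,0,-7.5,0.35],
  [0,0,0,0,0,-7.5,0.35],
  [0,0,0,0,0,-7.5,0.35],
  [0,0,0,0,0,-6,0.35],
  [0,0,0,0,0,0,0.35],
])

```text
time: 5.95
tool_pos: [0.4634, -0.2497, 0.1984]
tcp_rot: [-0.123, 0.065, 0.708, -0.693]
force: [0.8, -0.8, -1.3]
finger_gap: 0.542
```

```bash
python3 look.py s5 scene;  python3 - <<'E'
import cv2,numpy as np
b=cv2.imread("pics/s5.png")
b=cv2.resize(b[60:300,340:600],(433,400))
cv2.imwrite("pics/c5.png",b)
E
```

```text
6.0 [ 0.4627 -0.2493  0.1985] [[-0.961, -0.077, -0.265], [0.263, 0.031, -0.964], [0.082, -0.997, -0.01]] [ 0.3 -0.2 -1.9] 0.538 [-0.71  0.41  1.38 -0.03  1.43  1.14]
```

View pics/c5.png

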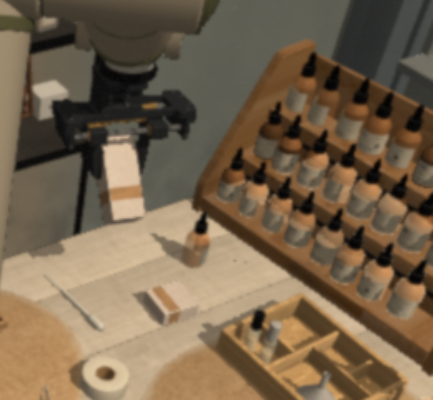

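Emit:
arm_command([
  [0,0,0,0,0,-6,0.35],
  [0,0,0,0,0,-7.5,0.35],
  [0,0,0,0,0,-7.5,0.35],
  [0,0,0,0,0,-7.5,0.35],
  [0,0,0,0,0,-7.5,0.35],
  [0,0,0,0,0,-6.8,0.35],
  [0,0,0,0,0,0,0.35],
  [0,0,0,0,0,0,0.35],
])

```text
time: 6.8
tool_pos: [0.4615, -0.2491, 0.199]
tcp_rot: [-0.366, -0.196, 0.683, -0.601]
force: [1.3, -0.9, -0.9]
finger_gap: 0.543
```

```bash
python3 look.py s6 scene; python3 look.py w6;  python3 - <<'E'
import cv2,numpy as np
b=cv2.imread("pics/s6.png");a=cv2.imread("pics/w6.png")
b=cv2.resize(b[60:300,340:600],(433,400))
cv2.imwrite("pics/c6.png",np.hstack([cv2.resize(a[200:440,150:370],(366,400)),b]))
E
```

```text
6.85 [ 0.4614 -0.2491  0.1998] [[-0.656, -0.707, -0.265], [0.173, 0.201, -0.964], [0.735, -0.678, -0.01]] [ 0.7 -0.1 -0.8] 0.542 [-0.61  0.75  0.98 -0.3   2.19  1.15]
6.9 [ 0.4614 -0.2491  0.2002] [[-0.656, -0.707, -0.265], [0.173, 0.201, -0.964], [0.735, -0.678, -0.009]] [-0.2  0.5 -0.9] 0.541 [-0.61  0.74  0.98 -0.3   2.19  1.15]
```

View pics/c6.png

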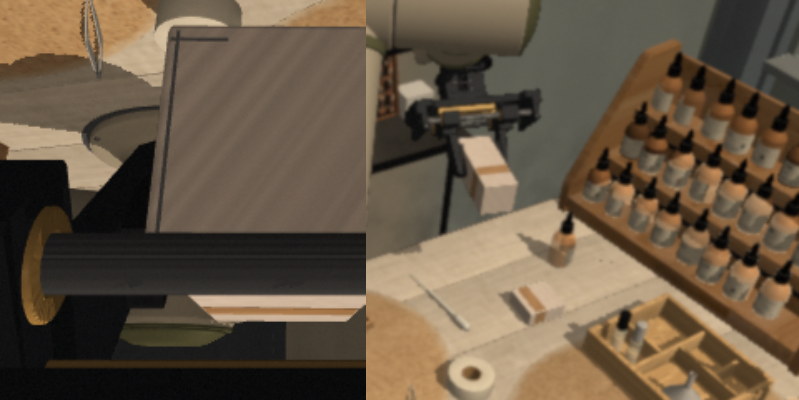

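Emit:
arm_command([
  [-2.8,2.6,0,0,0,0,0.35],
  [-2.8,2.6,0,0,0,0,0.35],
  [-2.8,2.6,0,0,0,0,0.35],
  [-2.4,2.2,0,0,0,0,0.35],
  [-1.2,1.1,0,0,0,0,0.35],
  [-0.6,0.5,0,0,0,0,0.35],
  [0,0,0,0,0,0,0.35],
])

```text
time: 7.6
tool_pos: [0.4617, -0.2474, 0.0286]
tcp_rot: [-0.367, -0.197, 0.683, -0.6]
force: [0.1, 0.6, -0.2]
finger_gap: 0.538
```

```bash
python3 look.py s7 scene; python3 - <<'E'
import cv2,numpy as np
b=cv2.imread("pics/s7.png")
b=cv2.resize(b[150:310,370:570],(800,600)[:2] and (750,600),interpolation=cv2.INTER_CUBIC)
cv2.imwrite("pics/c7.png",b)
E
```

```text
7.65 [ 0.462  -0.2475  0.0293] [[-0.654, -0.709, -0.265], [0.173, 0.201, -0.964], [0.737, -0.676, -0.009]] [ 0.8 -0.8 -1.3] 0.548 [-0.6   0.93  1.12 -0.25  1.89  1.25]
```

View pics/c7.png

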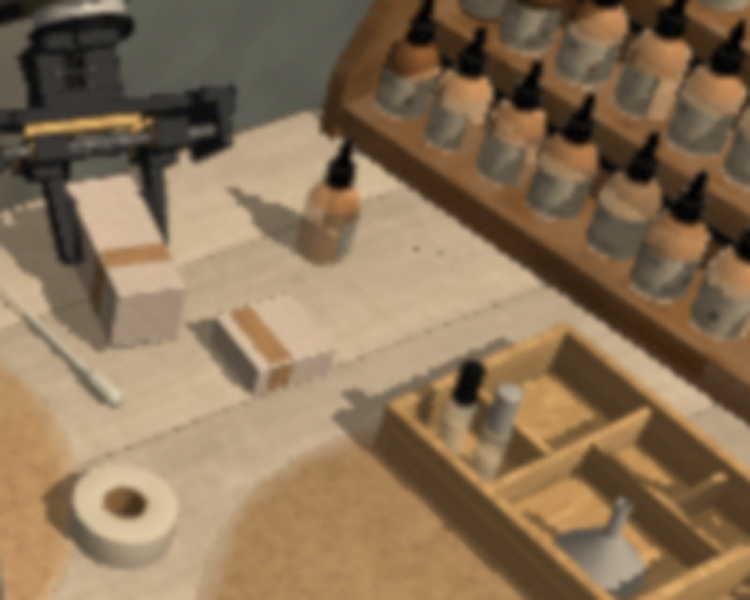

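Emit:
arm_command([
  [-0.4,0.35,0,0,0,0,0.35],
  [-0.3,0.3,0,0,0,0,0.35],
  [-0.1,0.1,0,0,0,0,0.35],
  [0,0,0,0,0,0,0.35],
])

```text
time: 8.05
tool_pos: [0.4614, -0.247, 0.0171]
tcp_rot: [-0.367, -0.197, 0.683, -0.6]
force: [0.3, -0.1, -0.8]
finger_gap: 0.547
```

Emit:
arm_command([
  [-0.1,0.1,0,0,0,0,0.35],
  [-0.1,0.1,0,0,0,0,0.35],
])

```text
time: 8.25
tool_pos: [0.4614, -0.247, 0.0164]
tcp_rot: [-0.368, -0.197, 0.682, -0.6]
force: [1.4, 2.5, 21.7]
finger_gap: 0.544
```

Emit:
arm_command([
  [0.07,-0.07,0,0,0,0,0.4],
  [0.03,-0.03,0,0,0,0,0.4],
])

```text
time: 8.45
tool_pos: [0.4614, -0.247, 0.0165]
tcp_rot: [-0.368, -0.197, 0.683, -0.6]
force: [-0.5, 0.5, 3.9]
finger_gap: 0.541
```

```bash
python3 look.py s8 scene; python3 look.py w8; python3 - <<'E'
import cv2,numpy as np
b=cv2.imread("pics/s8.png");a=cv2.imread("pics/w8.png")
b=cv2.resize(b[170:270,360:460],(400,400),interpolation=cv2.INTER_CUBIC)
cv2.imwrite("pics/c8.png",np.hstack([b,cv2.resize(a[200:440,200:440],(400,400))]))
E
```

```text
8.5 [ 0.4614 -0.247   0.0165] [[-0.652, -0.71, -0.265], [0.172, 0.202, -0.964], [0.738, -0.675, -0.009]] [-0.2  1.2  6.6] 0.542 [-0.6   0.95  1.12 -0.25  1.87  1.26]
8.55 [ 0.4614 -0.247   0.0165] [[-0.652, -0.71, -0.265], [0.172, 0.202, -0.964], [0.738, -0.674, -0.009]] [-0.4  1.6  6.9] 0.541 [-0.6   0.95  1.12 -0.25  1.87  1.26]
```

View pics/c8.png

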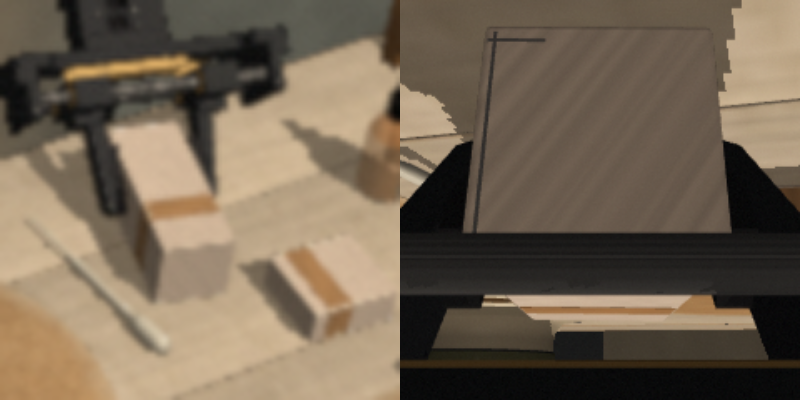

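Emit:
arm_command([
  [0,0,0,0,0,0,0.56],
  [0,0,0,0,0,0,0.6],
  [0,0,0,0,0,0,0.75],
  [0,0,0,0,0,0,0.95],
  [0,0,0,0,0,0,0.95],
  [0,-2,0,0,0,0,0.95],
  [0.5,-4,0,0,0,0,1],
  [2,-4,0,0,0,0,1],
])

```text
time: 9.35
tool_pos: [0.5165, -0.2628, 0.1013]
tcp_rot: [-0.368, -0.198, 0.683, -0.599]
force: [0.9, -0.2, 0.2]
finger_gap: 1.002
```

```bash
python3 look.py s9 scene; python3 look.py w9; python3 - <<'E'
import cv2,numpy as np
b=cv2.imread("pics/s9.png");a=cv2.imread("pics/w9.png")
b=cv2.resize(b[170:270,360:460],(400,400),interpolation=cv2.INTER_CUBIC)
cv2.imwrite("pics/c9.png",np.hstack([b,cv2.resize(a[200:440,200:440],(400,400))]))
E
```

```text
9.4 [ 0.5195 -0.2642  0.1087] [[-0.658, -0.705, -0.265], [0.176, 0.198, -0.964], [0.732, -0.681, -0.007]] [ 1.3 -0.2  5.9] 0.999 [-0.58  0.93  0.84 -0.26  2.15  1.2 ]
9.45 [ 0.5186 -0.264   0.1061] [[-0.659, -0.704, -0.265], [0.176, 0.198, -0.964], [0.732, -0.682, -0.006]] [-0.8 -0.9  0.8] 1.001 [-0.58  0.93  0.85 -0.26  2.14  1.21]
```

View pics/c9.png

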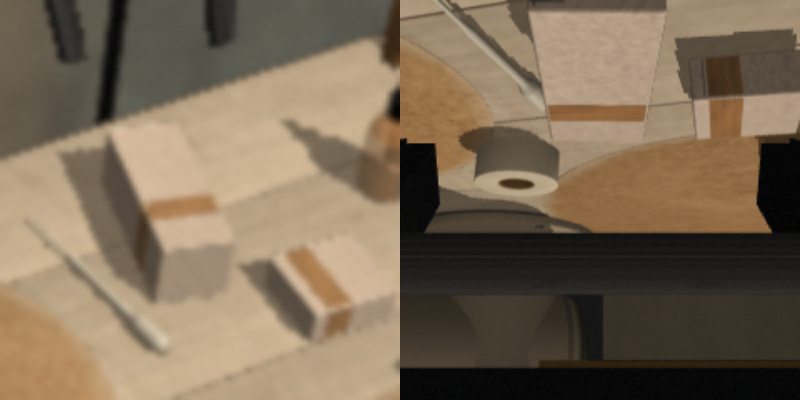

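Emit:
arm_command([
  [2.9,-2.7,0,0,0,0,1],
  [2.9,-2.7,0,0,0,0,1],
  [2,-2,0,0,0,7.9,1],
  [0,0,0,0,0,7.9,1],
  [0,0,0,0,0,7.9,1],
  [0,0,0,0,0,7.9,1],
  [0,0,0,0,0,7.9,1],
  [0,0,0,0,0,7.9,1],
])

```text
time: 10.25
tool_pos: [0.5176, -0.2643, 0.2093]
tcp_rot: [-0.093, 0.096, 0.704, -0.698]
force: [1.5, -0.3, 0.1]
finger_gap: 0.999
```

Emit:
arm_command([
  [0,0,0,0,-7.5,0,1],
  [0,0,0,0,-7.8,0,1],
  [2.4,-2.3,-2.7,0,0,0,1],
  [2.4,-2.3,-2.7,0,0,0,1],
  [2.4,-2.3,-2.7,0,0,0,1],
  [2.4,-2.3,-2.7,0,0,0,1],
  [2.4,-2.3,-2.7,0,0,0,1],
  [0,0,0,0,0,0,1],
])

```text
time: 11.05
tool_pos: [0.3965, -0.1284, 0.3285]
tcp_rot: [0.002, 0.001, 0.71, -0.705]
force: [-0.2, -0.6, 0.1]
finger_gap: 0.999
```

```bash
python3 look.py w10
```

```text
11.1 [ 0.3975 -0.1297  0.3267] [[-1.0, 0.002, -0.0], [0.0, 0.008, -1.0], [-0.002, -1.0, -0.008]] [ 0.4 -0.6 -0.1] 1.0 [-0.61  0.09  1.44  0.01  1.61  0.97]
```

View pics/w10.png

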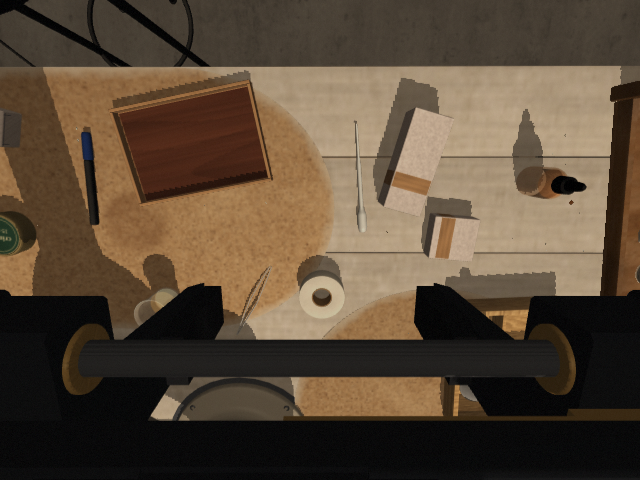

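```bash
python3 - <<'E'
import cv2
im=cv2.imread("pics/w10.png")
cv2.imwrite("pics/w10a.png",cv2.resize(im[65:215,100:285],None,fx=4,fy=4,interpolation=cv2.INTER_CUBIC))
cv2.imwrite("pics/w10b.png",cv2.resize(im[95:270,365:500],None,fx=3.4,fy=3.4,interpolation=cv2.INTER_CUBIC))
E
```

```text
(no output)
```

View pics/w10a.png

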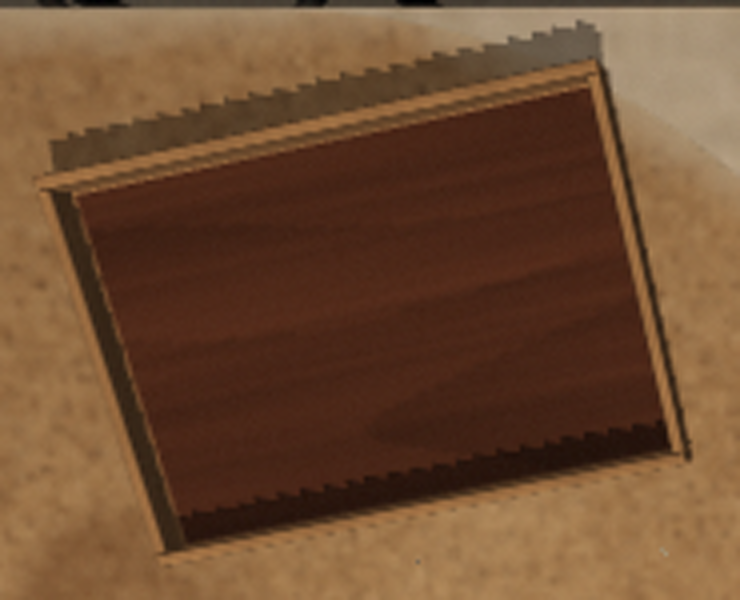

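View pics/w10b.png

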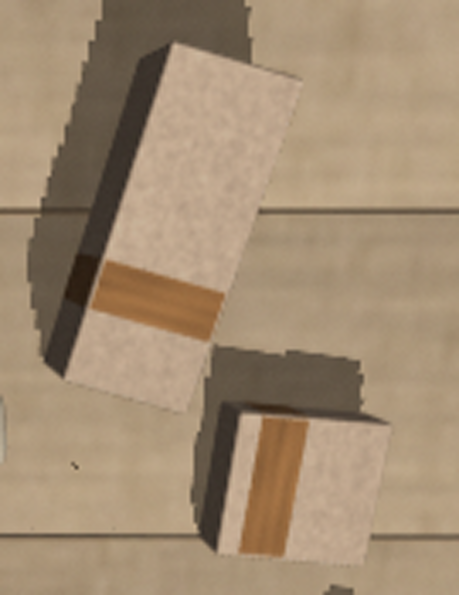

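```bash
cat > fit.py <<'E'
from h import *
import pickle
from scipy.optimize import least_squares
def fitrect(c,px,z,lx,ly):
    """px in order; fits centre,yaw of rectangle lx,ly matched to best corner order, with free scale reported"""
    P=np.array([pt(c,u,v,z)[:2] for u,v in px])
    best=None
    base=np.array([[1,1],[-1,1],[-1,-1],[1,-1]])*[lx/2,ly/2]
    for rev in (0,1):
        for k in range(4):
            B=np.roll(base[::-1] if rev else base,k,0)
            ctr=P.mean(0); Q=P-ctr
            H=(B.T@Q); a=np.arctan2(H[0,1]-H[1,0],H[0,0]+H[1,1])
            Rm=np.array([[np.cos(a),-np.sin(a)],[np.sin(a),np.cos(a)]])
            e=np.sqrt(((B@Rm.T-Q)**2).sum(1).mean())
            if best is None or e<best[0]: best=(e,ctr,a)
    print("centre",best[1].round(4),"yaw",np.degrees(best[2]).round(1),"rms mm",(best[0]*1e3).round(2))
    print(P.round(4).tolist())
    return best
E
python3 - <<'E'
from fit import *
c=pickle.load(open("pics/w10.pkl","rb"))
a=lambda l:[(100+u/4,65+v/4) for u,v in l]
b=lambda l:[(365+u/3.4,95+v/3.4) for u,v in l]
fitrect(c,a([(40,178),(603,62),(690,455),(163,560)]),.016,.124,.181)
fitrect(c,a([(78,195),(593,88),(670,455),(183,548)]),.0045,.116,.173)
fitrect(c,b([(243,412),(390,423),(365,566),(216,553)]),.026,.058,.060)
fitrect(c,b([(173,42),(302,80),(187,412),(63,378)]),.048,.048,.120)
E
```

```text
centre [0.4738 0.0343] yaw -169.2 rms mm 1.84
[[0.5165, 0.1342], [0.5494, -0.0429], [0.4319, -0.0655], [0.3973, 0.1114]]
centre [0.4719 0.0362] yaw 10.4 rms mm 1.84
[[0.5127, 0.1293], [0.5442, -0.0373], [0.4311, -0.0572], [0.3998, 0.11]]
centre [ 0.3542 -0.3058] yaw -4.5 rms mm 1.19
[[0.3848, -0.2796], [0.3806, -0.3363], [0.323, -0.3333], [0.3282, -0.2738]]
centre [ 0.4518 -0.2444] yaw 74.8 rms mm 1.07
[[0.5149, -0.2375], [0.5028, -0.2822], [0.3885, -0.2518], [0.4009, -0.2059]]
```

Emit:
arm_command([
  [0,0,0,0.5,4.5,0,1],
  [0.42,3.8,2.56,0,0,0,1],
  [0.42,3.8,2.56,0,0,0,1],
  [0.42,3.8,2.56,0,0,0,1],
  [0.42,3.8,2.56,0,0,0,1],
  [0.42,3.8,2.56,0,0,0,1],
  [0.42,3.8,2.56,0,0,0,1],
  [0.42,3.8,2.56,0,0,0,1],
])

```text
time: 11.9
tool_pos: [0.3533, -0.3075, 0.0564]
tcp_rot: [-0.029, 0.028, 0.708, -0.706]
force: [0.5, -0.7, 0.5]
finger_gap: 1.0
```

Emit:
arm_command([
  [0,0,0,0,0,0,1],
  [0,0,0,0,0,0,1],
])

```text
time: 12.1
tool_pos: [0.3537, -0.3063, 0.0583]
tcp_rot: [-0.03, 0.028, 0.708, -0.705]
force: [0.1, 0.3, 0.0]
finger_gap: 1.0
```

```bash
python3 look.py w11
```

```text
12.15 [ 0.3543 -0.3061  0.0594] [[-0.997, -0.001, -0.08], [0.08, 0.002, -0.997], [0.001, -1.0, -0.002]] [-0.4 -0.3 -0.1] 1.001 [-0.97  0.47  1.77  0.    0.9   0.68]
```

View pics/w11.png

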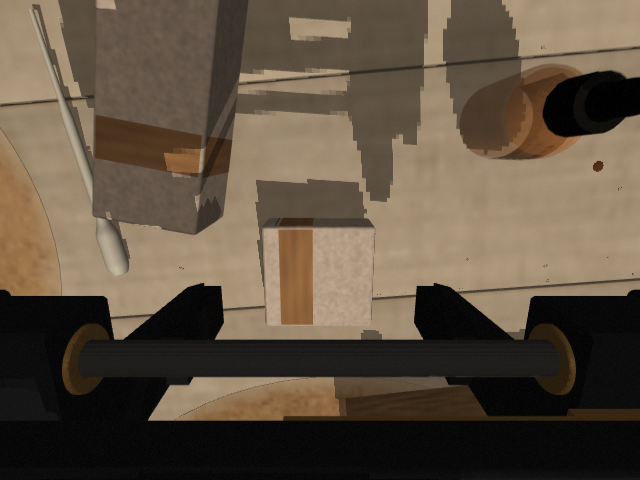

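Emit:
arm_command([
  [0,2.2,0,0,0,0,1],
  [0,2.2,0,0,0,0,1],
  [0,0,0,0,0,0,0.6],
  [0,0,0,0,0,0,0.55],
  [0,0,0,0,0,0,0.5],
  [0,0,0,0,0,0,0.5],
  [0,0,0,0,0,0,0.5],
], newtons=30)

```text
time: 12.85
tool_pos: [0.3546, -0.3066, 0.0166]
tcp_rot: [0.028, -0.028, -0.706, 0.707]
force: [-0.2, 2.8, 8.1]
finger_gap: 0.677
```

Emit:
arm_command([
  [0,-0.5,0,0,0,0,0.5],
  [0,-1.5,0,0,0,0,0.5],
  [0,0,0,0,0,0,0.5],
])

```text
time: 13.15
tool_pos: [0.3546, -0.307, 0.0369]
tcp_rot: [0.028, -0.029, -0.706, 0.707]
force: [0.1, 0.4, -0.9]
finger_gap: 0.677
```

```bash
python3 look.py s12 scene; python3 look.py w12; python3 - <<'E'
import cv2,numpy as np
b=cv2.imread("pics/s12.png");a=cv2.imread("pics/w12.png")
b=cv2.resize(b[160:300,370:510],(400,400),interpolation=cv2.INTER_CUBIC)
cv2.imwrite("pics/c12.png",np.hstack([b,cv2.resize(a[200:440,200:440],(400,400))]))
E
```

```text
13.2 [ 0.3544 -0.3067  0.0361] [[-0.997, 0.0, -0.08], [0.08, -0.0, -0.997], [-0.0, -1.0, 0.0]] [ 0.4  0.  -1.8] 0.677 [-0.97  0.51  1.8   0.    0.83  0.68]
13.25 [ 0.3542 -0.3064  0.0355] [[-0.997, -0.0, -0.08], [0.08, 0.001, -0.997], [0.001, -1.0, -0.001]] [-0.8  0.4 -1.4] 0.675 [-0.97  0.51  1.8   0.    0.83  0.68]
```

View pics/c12.png

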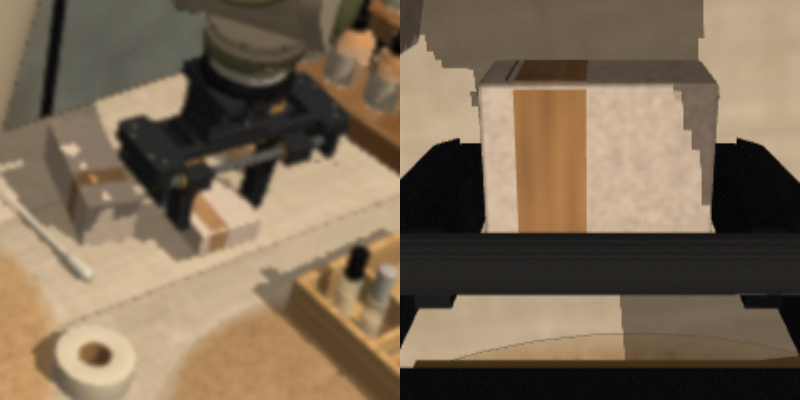

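Emit:
arm_command([
  [0,-4.5,0,0,-7.6,0,0.5],
  [0,-4.5,0,0,-7.6,0,0.5],
  [-2.95,0,-3.71,0,0,0,0.5],
  [-2.95,0,-3.71,0,0,0,0.5],
  [-2.95,0,-3.71,0,0,0,0.5],
  [-2.95,0,-3.71,0,0,0,0.5],
  [-2.95,0,-3.71,0,0,0,0.5],
  [-2.95,0,-3.71,0,0,0,0.5],
])

```text
time: 14.05
tool_pos: [0.4875, -0.0531, 0.1251]
tcp_rot: [0.065, -0.066, 0.705, -0.703]
force: [0.3, -1.0, -0.9]
finger_gap: 0.676
```

Emit:
arm_command([
  [-2.95,0,-3.71,0,0,0,0.5],
  [0,2.5,0,0,0,0,0.5],
  [0,2.5,0,0,0,0,0.5],
  [0,0,0,0,0,0,0.5],
  [0,0,0,0,0,0,0.5],
])

```text
time: 14.55
tool_pos: [0.5092, -0.0132, 0.0756]
tcp_rot: [0.065, -0.066, 0.705, -0.703]
force: [-0.4, -1.4, -0.3]
finger_gap: 0.674
```

```bash
python3 look.py s13 scene; python3 look.py w13; python3 - <<'E'
import cv2,numpy as np
b=cv2.imread("pics/s13.png");a=cv2.imread("pics/w13.png")
b=cv2.resize(b[200:320,230:380],(500,400),interpolation=cv2.INTER_CUBIC)
cv2.imwrite("pics/c13.png",b)
E
```

```text
14.6 [ 0.5096 -0.0134  0.0763] [[-0.983, -0.0, 0.184], [-0.184, 0.001, -0.983], [-0.0, -1.0, -0.001]] [ 0.3 -0.3 -0.6] 0.676 [-0.26  0.5   1.64  0.    1.    1.13]
14.65 [ 0.5097 -0.0135  0.0766] [[-0.983, 0.001, 0.184], [-0.184, 0.001, -0.983], [-0.001, -1.0, -0.001]] [ 0.2  0.1 -0.8] 0.678 [-0.26  0.5   1.64  0.    1.    1.13]
```

View pics/c13.png

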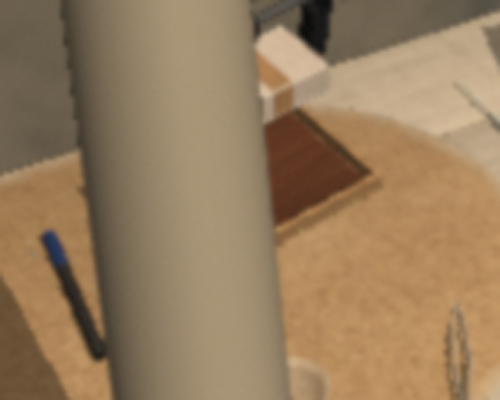

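View pics/w13.png

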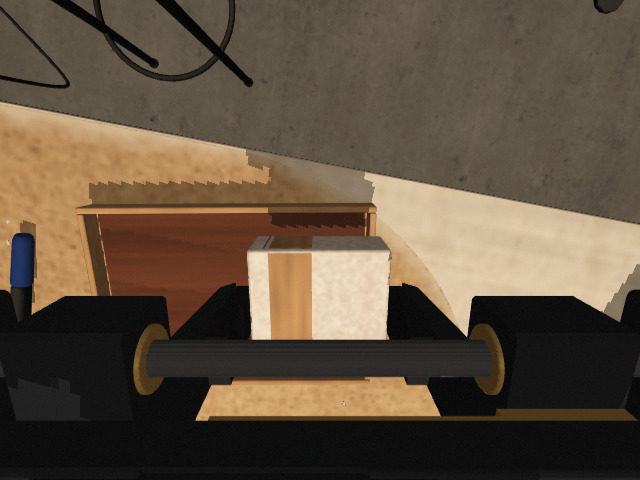

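```bash
python3 - <<'E'
import cv2
im=cv2.imread("pics/w13.png")
cv2.imwrite("pics/w13a.png",cv2.resize(im[195:270,220:420],None,fx=4,fy=4,interpolation=cv2.INTER_CUBIC))
E
python3 - <<'E'
from h import *
import pickle
c=pickle.load(open("pics/w13.pkl","rb"))
print(pt(c,377,205,.016),pt(c,78,207.5,.016))
print(proj(c,[[.5511,-.0426,.016],[.5177,.1354,.016]]))
E
```

```text
[ 0.55202637 -0.04033898  0.016     ] [0.5175071  0.13526852 0.016     ]
[[380.33530323 207.21380883]
 [ 77.77924895 207.14473446]]
```

View pics/w13a.png

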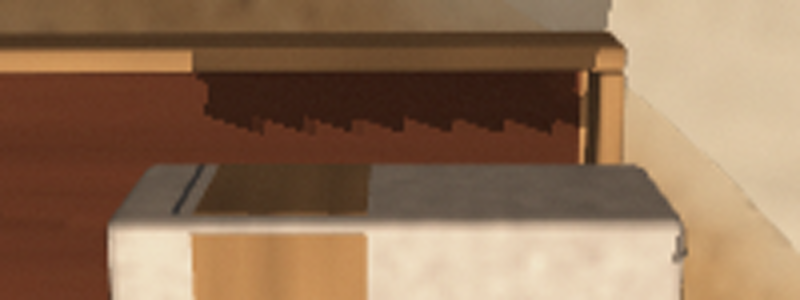

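Emit:
arm_command([
  [0,0,-0.15,0,0,0,0.5],
  [0,2,0,0,0,0,0.5],
  [0,2,0,0,0,0,0.5],
  [0,1,0,0,0,0,0.5],
  [0,0.4,0,0,0,0,0.5],
  [0,0,0,0,0,0,0.5],
])

```text
time: 15.25
tool_pos: [0.5091, -0.0116, 0.0219]
tcp_rot: [0.065, -0.066, 0.705, -0.704]
force: [0.2, 0.6, -0.7]
finger_gap: 0.678
```

```bash
python3 look.py w14;  python3 - <<'E'
import cv2
im=cv2.imread("pics/w14.png")
cv2.imwrite("pics/w14a.png",cv2.resize(im[120:400,60:460],None,fx=2,fy=2,interpolation=cv2.INTER_CUBIC))
E
```

```text
15.3 [ 0.5093 -0.0116  0.0222] [[-0.983, -0.0, 0.184], [-0.184, 0.001, -0.983], [-0.0, -1.0, -0.001]] [ 0.1 -0.8 -1.1] 0.674 [-0.26  0.58  1.69  0.    0.86  1.13]
```

View pics/w14a.png

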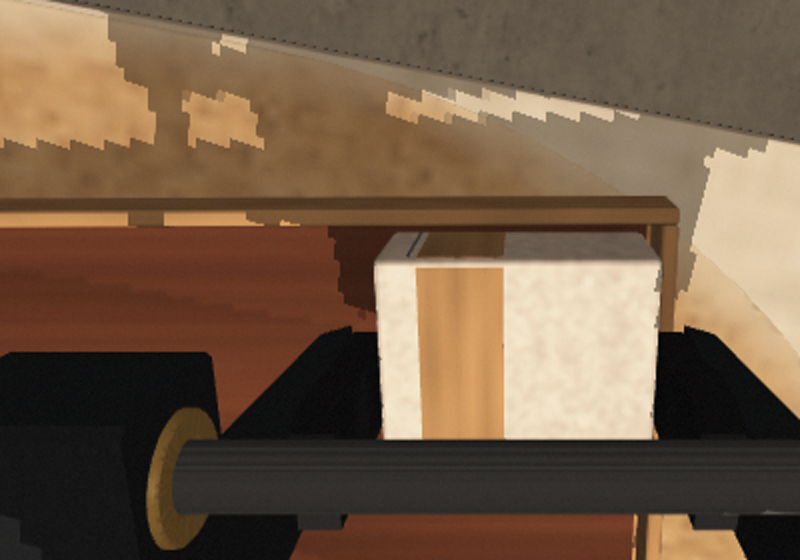

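Emit:
arm_command([
  [0,0.15,-0.1,0,0,0,0.5],
  [0,0.15,0,0,0,0,0.5],
  [0,0.1,0,0,0,0,0.5],
])

```text
time: 15.6
tool_pos: [0.5091, -0.0105, 0.0195]
tcp_rot: [0.066, -0.065, 0.704, -0.704]
force: [-7.1, 2.3, 29.0]
finger_gap: 0.677
```

Emit:
arm_command([
  [0,-0.1,0,0,0,0,0.5],
  [0,0,0,0,0,0,0.8],
  [0,0,0,0,0,0,0.85],
  [0,0,0,0,0,0,0.85],
  [0,-1,0,0,0,0,0.85],
  [0,-4,0,0,0,0,1],
  [0,-4.5,0,0,0,0,1],
  [0,-4.5,0,0,0,0,1],
])

```text
time: 16.4
tool_pos: [0.5085, -0.0106, 0.1609]
tcp_rot: [0.065, -0.066, 0.705, -0.703]
force: [0.4, -0.6, 0.0]
finger_gap: 1.002
```

```bash
python3 look.py w15;  python3 - <<'E'
import cv2
im=cv2.imread("pics/w15.png")
cv2.imwrite("pics/w15a.png",cv2.resize(im[120:400,60:460],None,fx=2,fy=2,interpolation=cv2.INTER_CUBIC))
E
```

```text
16.45 [ 0.5113 -0.0112  0.168 ] [[-0.983, 0.011, 0.185], [-0.185, -0.001, -0.983], [-0.01, -1.0, 0.003]] [2.3 0.1 6.4] 1.002 [-0.25  0.38  1.53  0.    1.23  1.13]
```

View pics/w15a.png

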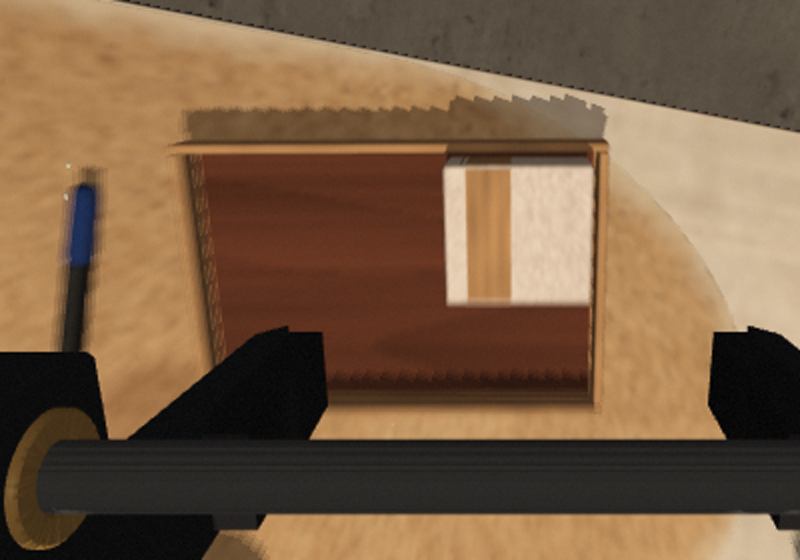

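Emit:
arm_command([
  [0,-1.3,0,0,-7.9,0,1],
  [0,-1.3,0,0,-7.9,0,1],
  [0,-1.3,0,0,-7.9,0,1],
  [0,-1.3,0,0,-7.9,0,1],
  [0,-1.3,0,0,-7.9,0,1],
  [0,-1.3,0,0,-7.9,0,1],
  [0,-1.3,0,0,-7.9,0,1],
  [0,-1.3,0,0,-7.9,0,1],
])

```text
time: 17.25
tool_pos: [0.5087, -0.0108, 0.2636]
tcp_rot: [0.426, -0.426, 0.565, -0.564]
force: [1.1, -0.3, -0.4]
finger_gap: 0.999
```

Emit:
arm_command([
  [-3.76,0,-2.12,0,0,0,1],
  [-3.76,0,-2.12,0,0,0,1],
  [-3.76,0,-2.12,0,0,0,1],
  [-3.76,0,-2.12,0,0,0,1],
  [-3.76,0,-2.12,0,0,0,1],
  [0,0,0,0,0,0,1],
  [0,0,0,0,0,0,1],
])

```text
time: 17.95
tool_pos: [0.4592, 0.1997, 0.2633]
tcp_rot: [0.425, -0.425, 0.565, -0.564]
force: [-0.3, -0.2, 0.2]
finger_gap: 1.001
```

```bash
python3 look.py w16;  python3 - <<'E'
import cv2
im=cv2.imread("pics/w16.png")
cv2.imwrite("pics/w16a.png",cv2.resize(im[50:290,150:470],None,fx=2.5,fy=2.5,interpolation=cv2.INTER_CUBIC))
E
```

```text
18.0 [0.4595 0.1988 0.2632] [[-0.278, -0.001, 0.96], [-0.96, 0.001, -0.278], [-0.001, -1.0, -0.001]] [ 1.  -0.4 -0.7] 0.998 [0.17 0.28 1.38 0.   1.48 0.45]
```

View pics/w16.png

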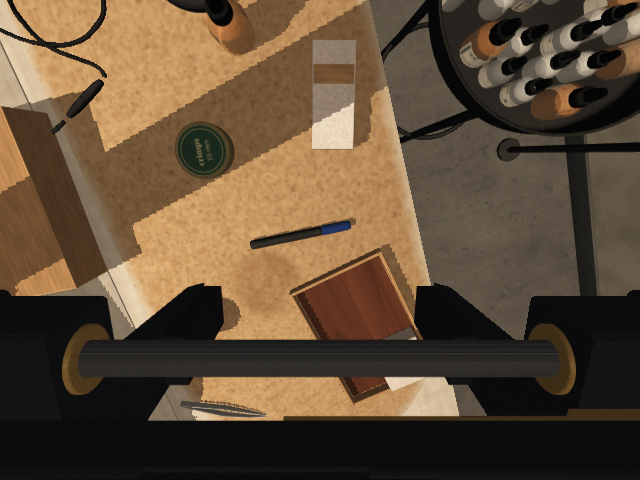

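View pics/w16a.png

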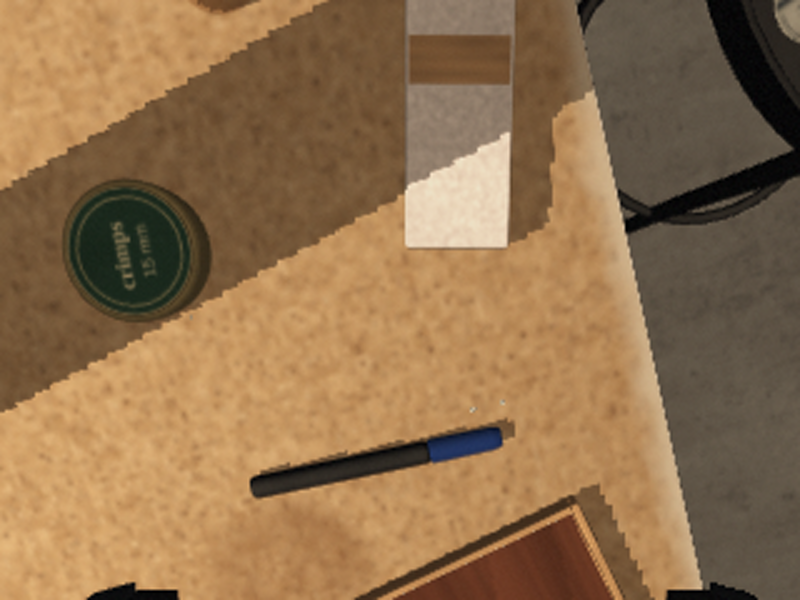

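```bash
python3 - <<'E'
from fit import *
c=pickle.load(open("pics/w16.pkl","rb"))
fitrect(c,[(312.5,40),(356.3,40),(353.3,148.3),(311.9,148.3)],.028,.044,.104)
print("tin",pt(c,203,150,.026)); print(pt(c,150+63/2.5,50+250/2.5,.026),pt(c,150+203/2.5,50+250/2.5,.026))
print("bl", pt(c,232,30,.04))
E
```

```text
centre [0.5076 0.3142] yaw -16.4 rms mm 0.91
[[0.5014, 0.3692], [0.5427, 0.3573], [0.5142, 0.259], [0.4721, 0.2712]]
tin [0.35998747 0.30158382 0.026     ]
[0.33150017 0.30977282 0.026     ] [0.38887998 0.29327835 0.026     ]
bl [0.42988871 0.39504712 0.04      ]
```

Emit:
arm_command([
  [-2.08,4.06,0.28,0,0.3,0,1],
  [-2.08,4.06,0.28,0,0,0,1],
  [-2.08,4.06,0.28,0,0,0,1],
  [-2.08,4.06,0.28,0,0,0,1],
  [-2.08,4.06,0.28,0,0,0,1],
  [0,0,0,0,0,0,1],
  [0,0,0,0,0,0,1],
])

```text
time: 18.7
tool_pos: [0.5027, 0.2941, 0.0604]
tcp_rot: [0.423, -0.423, 0.567, -0.566]
force: [0.1, 0.0, 0.1]
finger_gap: 1.001
```

```bash
python3 look.py w17
```

```text
18.75 [0.5031 0.2942 0.0617] [[-0.285, 0.001, 0.959], [-0.959, 0.002, -0.285], [-0.002, -1.0, 0.0]] [-0.2 -0.2  0.5] 1.004 [0.33 0.62 1.45 0.   1.08 0.61]
```

View pics/w17.png

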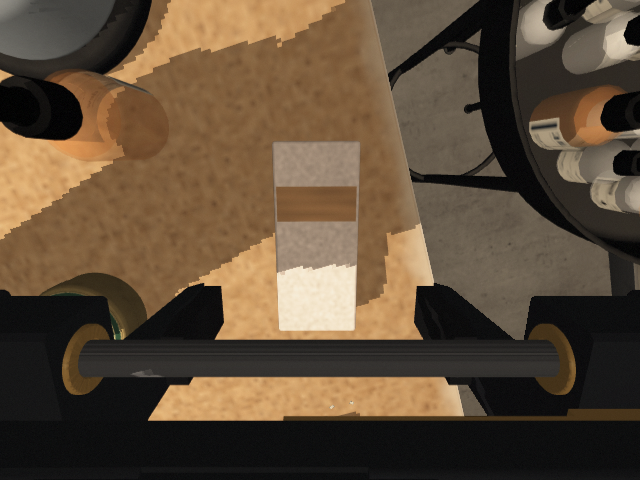

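Emit:
arm_command([
  [0,2.3,0,0,0,0,1],
  [0,2.25,0,0,0,0,1],
  [0,0,0,0,0,0,0.5],
  [0,0,0,0,0,0,0.4],
  [0,0,0,0,0,0,0.35],
  [0,0,0,0,0,0,0.35],
  [0,0,0,0,0,0,0.35],
], newtons=35)

```text
time: 19.45
tool_pos: [0.5025, 0.2955, 0.0155]
tcp_rot: [0.424, -0.423, 0.567, -0.566]
force: [0.8, -0.2, 0.4]
finger_gap: 0.573
```

Emit:
arm_command([
  [0,-0.5,0,0,0,0,0.35],
  [0,-2,0,0,0,0,0.35],
  [0,-4,0,0,0,0,0.35],
  [0,-4,0,0,0,0,0.35],
  [0,0,0,0,0,0,0.35],
])

```text
time: 19.95
tool_pos: [0.5042, 0.2961, 0.1251]
tcp_rot: [-0.427, 0.42, -0.566, 0.567]
force: [0.8, 0.6, -0.8]
finger_gap: 0.495
```

```bash
python3 look.py w18; python3 look.py s18 scene; python3 - <<'E'
import cv2,numpy as np
b=cv2.imread("pics/s18.png");a=cv2.imread("pics/w18.png")
b=cv2.resize(b[200:360,120:280],(400,400),interpolation=cv2.INTER_CUBIC)
cv2.imwrite("pics/c18.png",np.hstack([b,cv2.resize(a[110:410,170:470],(400,400))]))
E
```

```text
20.0 [0.5031 0.2956 0.1221] [[-0.283, 0.004, 0.959], [-0.959, 0.003, -0.283], [-0.004, -1.0, 0.003]] [-0.5  0.3 -2. ] 0.491 [0.33 0.54 1.38 0.   1.21 0.61]
20.05 [0.5021 0.2952 0.1201] [[-0.283, 0.0, 0.959], [-0.959, 0.002, -0.283], [-0.002, -1.0, -0.0]] [-0.1  0.5 -1.9] 0.494 [0.33 0.54 1.39 0.   1.21 0.61]
```

View pics/c18.png

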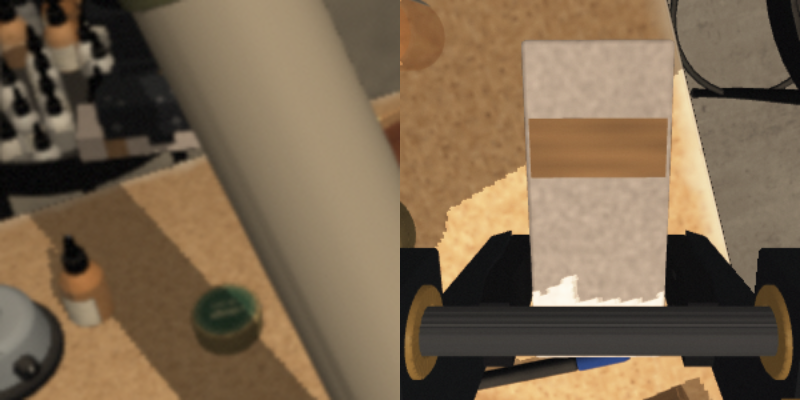

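Emit:
arm_command([
  [4,-1.5,0,0,0,0,0.3],
  [4,-1.5,0,0,7.9,0,0.3],
  [0,0,0,0,7.9,0,0.3],
  [0,0,0,0,7.9,0,0.3],
  [0,0,0,0,7.9,0,0.3],
  [0,0,0,0,7.9,0,0.3],
  [0,0,0,0,7.9,0,0.3],
  [0,0,0,0,7.9,0,0.3],
])

```text
time: 20.85
tool_pos: [0.4787, 0.2183, 0.1478]
tcp_rot: [0.108, -0.112, 0.699, -0.698]
force: [-0.4, -0.6, -1.3]
finger_gap: 0.495
```

Emit:
arm_command([
  [0,0,0,0,7.7,0,0.3],
  [1.95,0,3.87,0,0,0,0.3],
  [1.95,0,3.87,0,0,0,0.3],
  [1.95,0,3.87,0,0,0,0.3],
  [0,3,0,0,0,0,0.3],
  [0,3,0,0,0,0,0.3],
  [0,0,0,0,0,0,0.3],
  [0,0,0,0,0,0,0.3],
])

```text
time: 21.65
tool_pos: [0.4428, 0.0938, 0.089]
tcp_rot: [0.064, -0.066, 0.705, -0.703]
force: [0.1, -0.2, 0.2]
finger_gap: 0.491
```

```bash
python3 look.py w19
```

```text
21.7 [0.4434 0.0939 0.0898] [[-0.983, -0.001, 0.183], [-0.183, 0.002, -0.983], [0.001, -1.0, -0.002]] [-0.3  0.1 -0.3] 0.491 [-0.05  0.4   1.78  0.    0.96  1.33]
```

View pics/w19.png

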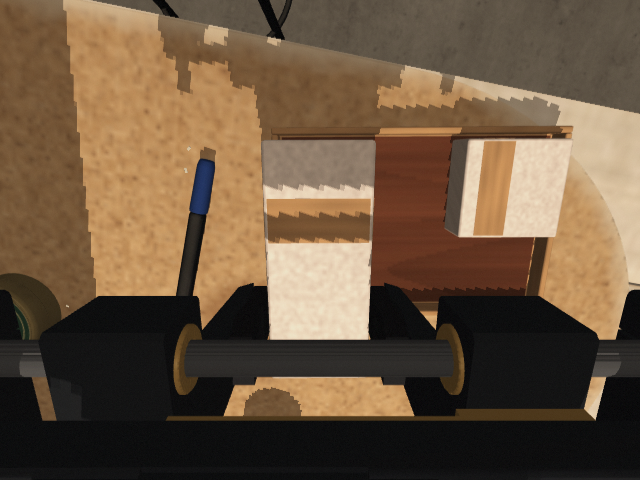

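```bash
python3 - <<'E'
import cv2
im=cv2.imread("pics/w19.png")
cv2.imwrite("pics/w19a.png",cv2.resize(im[115:265,245:395],None,fx=4,fy=4,interpolation=cv2.INTER_CUBIC))
cv2.imwrite("pics/w19b.png",cv2.resize(im[115:315,425:600],None,fx=3,fy=3,interpolation=cv2.INTER_CUBIC))
E
```

```text
(no output)
```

View pics/w19a.png

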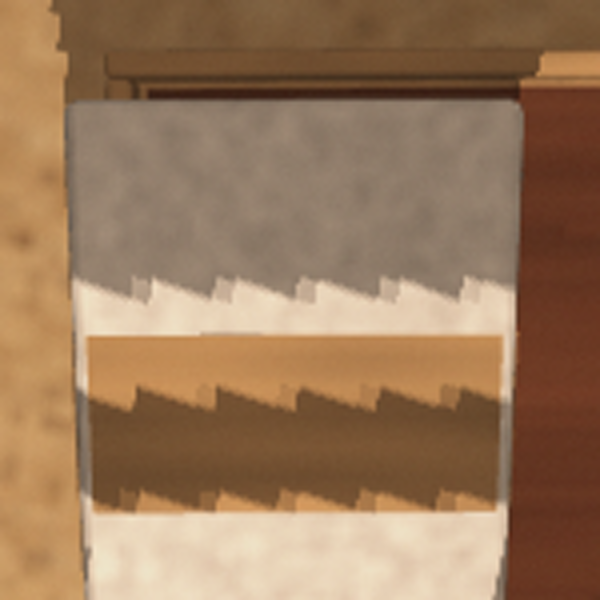

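View pics/w19b.png

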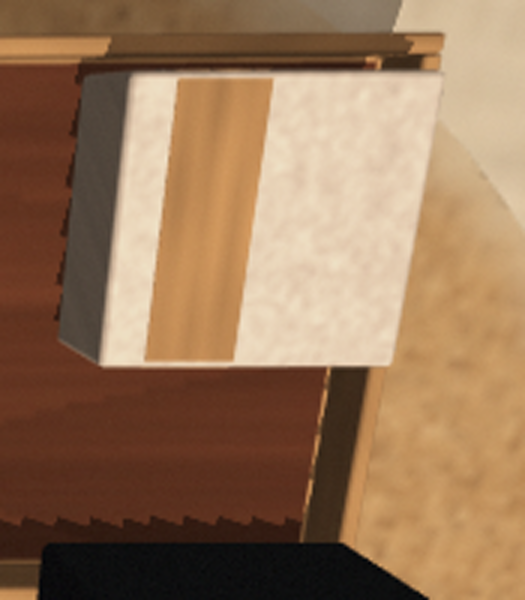

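```bash
python3 - <<'E'
from fit import *
c=pickle.load(open("pics/w19.pkl","rb"))
C=np.array([.4735,.0355]);a=np.radians(10.6);ex=np.array([np.cos(a),np.sin(a)]);ey=np.array([-ex[1],ex[0]])
def bx(u,v,z):
    p=pt(c,u,v,z)[:2]-C; return (p@ex*1e3).round(1),(p@ey*1e3).round(1)
A=lambda u,v:(245+u/4,115+v/4); B=lambda u,v:(425+u/3,115+v/3)
print("left far outer corner", bx(*A(108,53),.016), "inner",bx(*A(135,84),.016))
print("right far outer corner", bx(*B(443,37),.016), "inner",bx(*B(378,66),.016))
print("right wall outer line",bx(*B(370,420),.016),"inner floor",bx(*B(327,370),.003),bx(*B(300,545),.003))
for z in (.097,.101): print("carton top",[bx(*A(*k),z) for k in [(70,102),(521,102)]])
print("soap top",[bx(*B(*k),.029) for k in [(130,72),(442,72),(390,367),(102,367)]])
s=bot.sense();p=s['tool_pos'][:2]-C;print("tcp",p@ex,p@ey)
E
```

```text
left far outer corner (np.float64(61.4), np.float64(91.5)) inner (np.float64(57.0), np.float64(87.6))
right far outer corner (np.float64(61.8), np.float64(-88.1)) inner (np.float64(56.3), np.float64(-76.1))
right wall outer line (np.float64(-17.8), np.float64(-87.4)) inner floor (np.float64(-9.7), np.float64(-84.4)) (np.float64(-53.0), np.float64(-85.0))
carton top [(np.float64(51.9), np.float64(84.7)), (np.float64(51.9), np.float64(41.8))]
carton top [(np.float64(51.8), np.float64(84.1)), (np.float64(51.8), np.float64(42.5))]
soap top [(np.float64(54.7), np.float64(-21.3)), (np.float64(54.7), np.float64(-80.1)), (np.float64(-2.6), np.float64(-80.6)), (np.float64(-2.6), np.float64(-22.1))]
tcp -0.01887253086581604 0.06295106982909739
```

Emit:
arm_command([
  [0,2,-0.1,0,0,0,0.3],
  [0,2.5,0,0,0,0,0.3],
  [0,1,0,0,0,0,0.3],
  [0,0.5,0,0,0,0,0.3],
  [0,0.3,0,0,0,0,0.3],
  [0,0,0,0,0,0,0.3],
])

```text
time: 22.3
tool_pos: [0.4433, 0.0948, 0.0269]
tcp_rot: [0.065, -0.065, 0.705, -0.704]
force: [0.1, 0.2, -0.4]
finger_gap: 0.497
```

Emit:
arm_command([
  [0,0.15,0,0,0,0,0.3],
  [0,0.15,0,0,0,0,0.3],
])

```text
time: 22.5
tool_pos: [0.4432, 0.0948, 0.0238]
tcp_rot: [0.065, -0.065, 0.705, -0.704]
force: [0.8, -0.4, -0.5]
finger_gap: 0.497
```

Emit:
arm_command([
  [0,0.15,0,0,0,0,0.3],
  [0,0.1,0,0,0,0,0.3],
])

```text
time: 22.7
tool_pos: [0.443, 0.0949, 0.0213]
tcp_rot: [0.065, -0.065, 0.705, -0.704]
force: [-5.1, 0.4, 20.1]
finger_gap: 0.495
```

Emit:
arm_command([
  [0,0.12,0,0,0,0,0.3],
  [0,0.08,0,0,0,0,0.3],
])

```text
time: 22.9
tool_pos: [0.4431, 0.0949, 0.0211]
tcp_rot: [0.066, -0.065, 0.705, -0.704]
force: [-9.7, 1.2, 41.1]
finger_gap: 0.497
```

Emit:
arm_command([
  [0,-0.2,0,0,0,0,0.3],
  [0,0,0,0,0,0,0.7],
  [0,0,0,0,0,0,0.75],
  [0,0,0,0,0,0,0.75],
  [0,-1,0,0,0,0,0.75],
  [0,-4,0,0,0,0,1],
  [0,-4.5,0,0,0,0,1],
  [0,-4.5,0,0,0,0,1],
])

```text
time: 23.7
tool_pos: [0.4426, 0.0946, 0.1631]
tcp_rot: [0.064, -0.065, 0.705, -0.704]
force: [0.7, 0.1, -0.1]
finger_gap: 0.99
```

```bash
python3 look.py w20
```

```text
23.75 [0.4454 0.0947 0.1696] [[-0.983, 0.01, 0.183], [-0.183, 0.001, -0.983], [-0.01, -1.0, 0.001]] [3.  1.3 7. ] 0.999 [-0.05  0.28  1.67  0.    1.18  1.33]
```

View pics/w20.png

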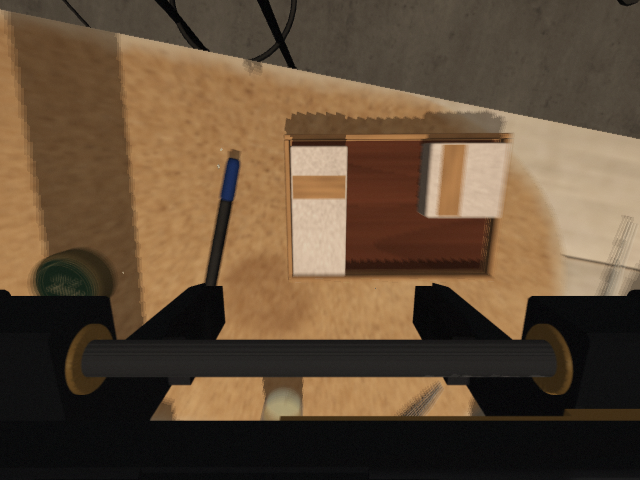

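Emit:
arm_command([
  [0,0,0,0,-8.2,0,1],
  [0,0,0,0,-8.2,0,1],
  [0,0,0,0,-8.2,0,1],
  [0,0,0,0,-8.2,0,1],
  [0,0,0,0,-8.2,0,1],
  [0,0,0,0,-8.2,0,1],
  [0,0,0,0,-8.2,0,1],
  [0,0,0,0,-8.2,0,1],
])

```text
time: 24.55
tool_pos: [0.4429, 0.0946, 0.1612]
tcp_rot: [0.438, -0.437, 0.556, -0.555]
force: [0.0, -0.4, -0.0]
finger_gap: 1.0
```

Emit:
arm_command([
  [0,0,0,0,-8.2,0,1],
  [0,0,0,0,-8.2,0,1],
  [0,0,0,0,-8,0,1],
  [-4,0,-0.8,0,0,0,1],
  [-4,1,-0.8,0,0,0,1],
  [-4,3,-0.8,0,0,0,1],
  [-4,3,-0.8,0,0,0,1],
  [-4,3,-0.8,0,0,0,1],
])

```text
time: 25.35
tool_pos: [0.367, 0.284, 0.0618]
tcp_rot: [0.544, -0.543, 0.453, -0.452]
force: [0.1, 0.4, 1.3]
finger_gap: 1.005
```

Emit:
arm_command([
  [-1.9,0.5,-0.35,0,0,0,1],
  [0,0,0,0,0,0,1],
  [0,0,0,0,0,0,1],
])

```text
time: 25.65
tool_pos: [0.361, 0.3006, 0.0578]
tcp_rot: [0.544, -0.544, 0.452, -0.451]
force: [0.2, -1.0, -0.0]
finger_gap: 1.0
```

```bash
python3 look.py w21
```

```text
25.7 [0.3613 0.3003 0.058 ] [[0.182, 0.0, 0.983], [-0.983, 0.002, 0.182], [-0.002, -1.0, 0.0]] [ 0.4  0.2 -0.2] 0.997 [0.44 0.47 1.77 0.   0.89 0.25]
```

View pics/w21.png

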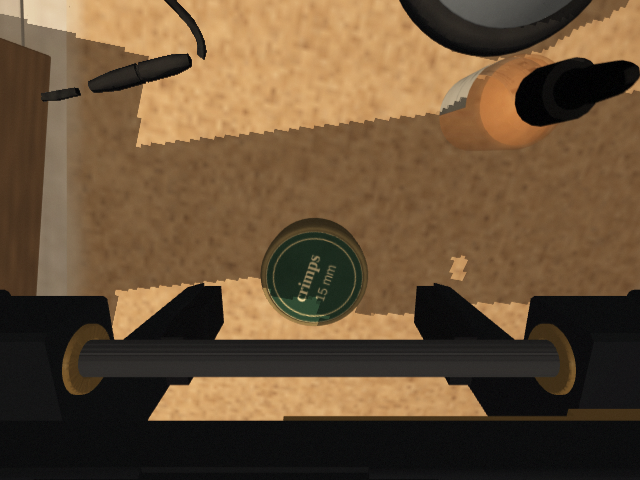

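```bash
python3 - <<'E'
from fit import *
c=pickle.load(open("pics/w21.pkl","rb"))
print(pt(c,315,278,.026),pt(c,262,278,.026),pt(c,368,278,.026),pt(c,315,325,.026))
print(proj(c,[.3613,.3003,.026]))
E
```

```text
[0.35892068 0.30184953 0.026     ] [0.33056765 0.29654269 0.026     ] [0.38727435 0.3071565  0.026     ] [0.36403602 0.27412603 0.026     ]
[[318.77237282 281.38622484]]
```

Emit:
arm_command([
  [-0.16,2.2,-0.2,0,0,0,1],
  [0,2.05,0,0,0,0,1],
  [0,0,0,0,0,0,0.6],
  [0,0,0,0,0,0,0.5],
  [0,0,0,0,0,0,0.5],
  [0,0,0,0,0,0,0.5],
  [0,0,0,0,0,0,0.5],
  [0,0,0,0,0,0,0.5],
], newtons=35)

```text
time: 26.5
tool_pos: [0.3591, 0.302, 0.0159]
tcp_rot: [0.545, -0.543, 0.452, -0.452]
force: [-0.8, -3.1, 8.2]
finger_gap: 0.659
```

Emit:
arm_command([
  [0,0,0,0,0,0,0.5],
  [0,-0.5,0,0,0,0,0.5],
  [0,-2,0,0,0,0,0.5],
  [0,-4,0,0,0,0,0.5],
  [0,-3,0,0,0,0,0.5],
  [0,0,0,0,0,0,0.5],
])

```text
time: 27.1
tool_pos: [0.3599, 0.3026, 0.1135]
tcp_rot: [0.546, -0.541, 0.451, -0.452]
force: [-0.2, 0.2, -1.3]
finger_gap: 0.665
```

```bash
python3 look.py w22; python3 look.py s22 scene; python3 - <<'E'
import cv2,numpy as np
b=cv2.imread("pics/s22.png");a=cv2.imread("pics/w22.png")
b=cv2.resize(b[200:360,120:280],(400,400),interpolation=cv2.INTER_CUBIC)
cv2.imwrite("pics/c22.png",np.hstack([b,cv2.resize(a[110:410,170:470],(400,400))]))
E
```

```text
27.15 [0.359  0.3022 0.1116] [[0.183, 0.003, 0.983], [-0.983, 0.003, 0.183], [-0.003, -1.0, 0.003]] [-0.4 -0.7 -1.5] 0.661 [0.45 0.39 1.71 0.   1.04 0.26]
27.2 [0.3584 0.3018 0.1102] [[0.183, -0.0, 0.983], [-0.983, 0.002, 0.183], [-0.002, -1.0, 0.0]] [-0.1 -0.3 -1.1] 0.664 [0.45 0.39 1.72 0.   1.04 0.26]
```

View pics/c22.png

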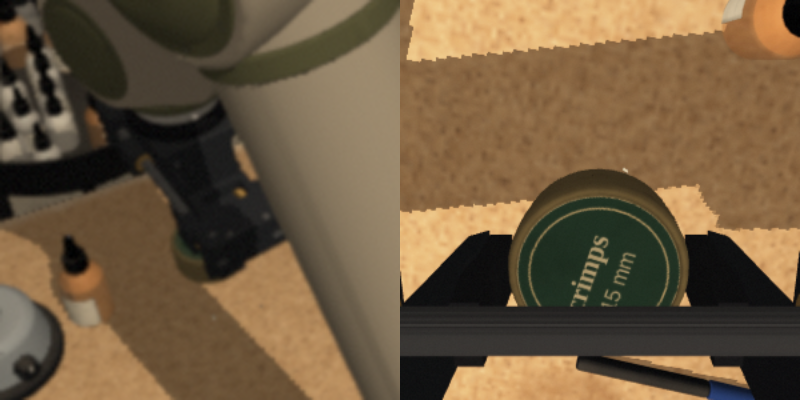

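```bash
python3 - <<'E'
import cv2
im=cv2.imread("pics/w20.png")
cv2.imwrite("pics/w20a.png",cv2.resize(im[125:290,275:520],None,fx=3.2,fy=3.2,interpolation=cv2.INTER_CUBIC))
E
```

```text
(no output)
```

View pics/w20a.png

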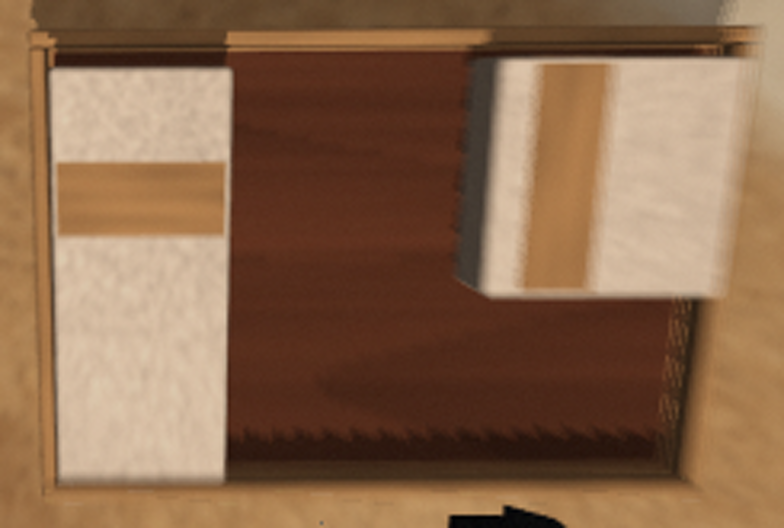

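```bash
cat > bx.py <<'E'
from fit import *
C=np.array([.4735,.0355]);a=np.radians(10.6);ex=np.array([np.cos(a),np.sin(a)]);ey=np.array([-ex[1],ex[0]])
def bx(c,u,v,z):
    p=pt(c,u,v,z)[:2]-C; return float((p@ex*1e3).round(1)),float((p@ey*1e3).round(1))
E
python3 - <<'E'
from bx import *
c=pickle.load(open("pics/w20.pkl","rb"))
A=lambda u,v:(275+u/3.2,125+v/3.2)
print("long",[bx(c,*A(*k),.031) for k in [(48,68),(232,68),(225,484),(57,484)]])
print("soap",[bx(c,*A(*k),.029) for k in [(497,57),(755,57),(725,297),(490,297)]])
print("soap base",[bx(c,*A(*k),.003) for k in [(458,275)]])
print("rim",[bx(c,*A(*k),.016) for k in [(30,32),(762,28),(690,488),(45,494)]])
print("floor",[bx(c,*A(*k),.003) for k in [(230,455),(655,455)]])
E
```

```text
long [(52.1, 86.5), (52.0, 42.2), (-54.2, 41.8), (-54.2, 86.5)]
soap [(54.6, -22.0), (54.5, -84.2), (-4.3, -85.1), (-4.2, -25.1)]
soap base [(-2.8, -23.9)]
rim [(61.0, 92.1), (61.8, -91.9), (-60.9, -89.6), (-62.7, 91.1)]
floor [(-55.5, 38.3), (-55.5, -85.0)]
```

Emit:
arm_command([
  [4.55,0,1.5,0,0,0,0.5],
  [4.55,0,1.5,0,0,0,0.5],
  [4.55,0,1.5,0,0,0,0.5],
  [4.55,0,1.5,0,0,0,0.5],
  [4.55,0,1.5,0,0,0,0.5],
  [4.55,0,1.5,0,0,0,0.5],
  [0,4,0,0,0,0,0.5],
  [0,1,0,0,0,0,0.5],
])

```text
time: 28.0
tool_pos: [0.4949, 0.0492, 0.0556]
tcp_rot: [-0.542, 0.544, -0.456, 0.45]
force: [-0.4, -0.1, -0.1]
finger_gap: 0.663
```

Emit:
arm_command([
  [0,0,0,0,0,0,0.5],
  [0,0,0,0,0,0,0.5],
])

```text
time: 28.2
tool_pos: [0.4966, 0.0508, 0.0598]
tcp_rot: [0.544, -0.544, 0.452, -0.451]
force: [1.1, 0.2, -0.1]
finger_gap: 0.663
```

```bash
python3 look.py w23; python3 look.py s23 scene; python3 - <<'E'
import cv2,numpy as np
b=cv2.imread("pics/s23.png");a=cv2.imread("pics/w23.png")
b=cv2.resize(b[200:320,230:380],(400,320),interpolation=cv2.INTER_CUBIC)
cv2.imwrite("pics/c23.png",np.hstack([b,cv2.resize(a[110:430,120:520],(400,320))]))
s=__import__("h").bot.sense()
import sys; from bx import *
p=s['tool_pos'][:2]-C; print(p@ex,p@ey)
E
```

```text
28.25 [0.4969 0.0508 0.0602] [[0.184, -0.0, 0.983], [-0.983, 0.001, 0.184], [-0.001, -1.0, 0.0]] [ 0.1 -0.7 -0.5] 0.661 [-0.14  0.51  1.69  0.    0.95 -0.32]
28.3 [0.4971 0.0507 0.0604] [[0.184, 0.001, 0.983], [-0.983, 0.001, 0.184], [-0.001, -1.0, 0.001]] [ 1.6 -0.5 -0.4] 0.661 [-0.14  0.51  1.69  0.    0.95 -0.32]
0.025960512444834338 0.010583929612860941
```

View pics/c23.png

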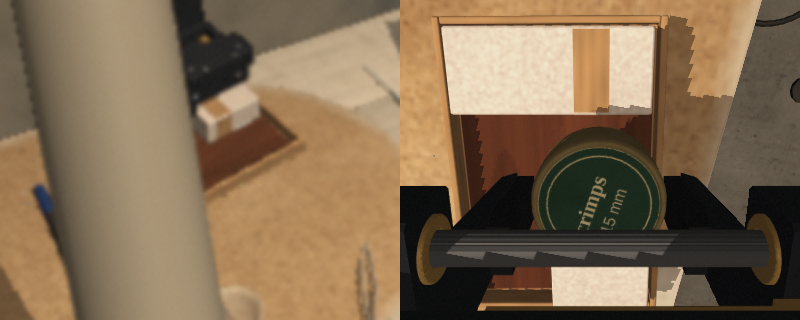

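Emit:
arm_command([
  [0.09,1.5,-0.05,0,0,0,0.5],
  [0,1.5,0,0,0,0,0.5],
  [0,0.6,0,0,0,0,0.5],
  [0,0.1,0,0,0,0,0.5],
  [0,0,0,0,0,0,0.5],
])

```text
time: 28.8
tool_pos: [0.4968, 0.0492, 0.0231]
tcp_rot: [0.544, -0.543, 0.452, -0.452]
force: [0.7, 0.9, -0.2]
finger_gap: 0.665
```

Emit:
arm_command([
  [0,0.15,0,0,0,0,0.5],
  [0,0.15,0,0,0,0,0.5],
])

```text
time: 29.0
tool_pos: [0.4968, 0.049, 0.0198]
tcp_rot: [0.544, -0.543, 0.452, -0.452]
force: [-0.4, 0.4, -0.2]
finger_gap: 0.662
```

Emit:
arm_command([
  [0,0.1,0,0,0,0,0.5],
  [0,0.05,0,0,0,0,0.5],
])

```text
time: 29.2
tool_pos: [0.4966, 0.049, 0.0188]
tcp_rot: [0.544, -0.543, 0.452, -0.452]
force: [-4.9, 0.3, 15.3]
finger_gap: 0.668
```

Emit:
arm_command([
  [0,-0.08,0,0,0,0,0.5],
  [0,0,0,0,0,0,0.8],
  [0,0,0,0,0,0,0.85],
  [0,0,0,0,0,0,0.85],
  [0,-1,0,0,0,0,0.85],
  [0,-4,0,0,0,0,1],
  [0,-4.5,0,0,0,0,1],
  [0,-4.5,0,0,0,0,1],
])

```text
time: 30.0
tool_pos: [0.4962, 0.0489, 0.161]
tcp_rot: [0.544, -0.544, 0.453, -0.451]
force: [0.8, -0.1, -0.5]
finger_gap: 1.0
```

Emit:
arm_command([
  [0,0,0,0,-8,0,1],
  [0,0,0,0,-8,0,1],
  [0,0,0,0,-8,0,1],
  [0,0,0,0,-8,0,1],
  [0,0,0,0,-8,0,1],
  [0,0,0,0,-8,0,1],
  [0,0,0,0,-8,0,1],
  [0,0,0,0,-8.2,0,1],
])

```text
time: 30.8
tool_pos: [0.4965, 0.0488, 0.1594]
tcp_rot: [0.702, -0.701, 0.092, -0.092]
force: [-0.6, -0.6, -0.6]
finger_gap: 1.001
```

Emit:
arm_command([
  [1.05,-0.9,-4.21,0,0,0,1],
  [1.05,-0.9,-4.21,0,0,0,1],
  [1.05,-0.9,-4.21,0,0,0,1],
  [1.05,-0.9,-4.21,0,0,0,1],
  [1.05,-0.9,-4.21,0,0,0,1],
  [1.05,-0.9,-4.21,0,0,0,1],
  [1.05,-0.9,-4.21,0,0,0,1],
  [0,0,0,0,0,0,1],
])

```text
time: 31.6
tool_pos: [0.4897, -0.2594, 0.2225]
tcp_rot: [-0.7, 0.701, -0.095, 0.096]
force: [1.0, 0.4, -0.6]
finger_gap: 1.0
```

```bash
python3 look.py w24; python3 look.py t24 top
```

```text
31.65 [ 0.4896 -0.2568  0.2218] [[0.964, -0.0, 0.267], [-0.267, 0.001, 0.964], [-0.0, -1.0, 0.001]] [-0.4  0.3 -1.5] 1.002 [-0.7   0.4   1.32  0.    1.42 -2.  ]
31.7 [ 0.4896 -0.2551  0.2214] [[0.964, -0.001, 0.265], [-0.265, 0.002, 0.964], [-0.001, -1.0, 0.002]] [-0.5  0.1  0.3] 1.0 [-0.7   0.4   1.32  0.    1.42 -2.  ]
```

View pics/w24.png

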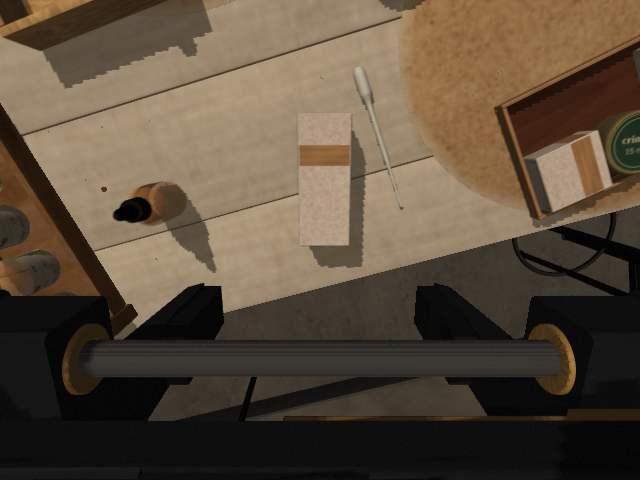

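View pics/t24.png

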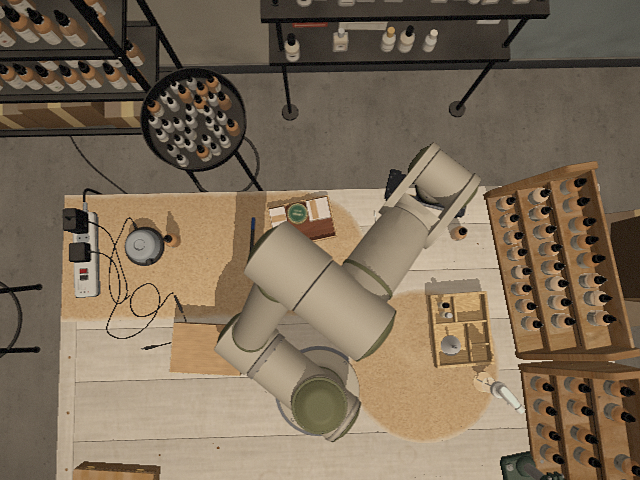

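```bash
python3 - <<'E'
import cv2
im=cv2.imread("pics/w24.png")
cv2.imwrite("pics/w24a.png",cv2.resize(im[100:260,270:390],None,fx=3.7,fy=3.7,interpolation=cv2.INTER_CUBIC))
E
python3 - <<'E'
from fit import *
c=pickle.load(open("pics/w24.pkl","rb"))
fitrect(c,[(299,113),(352,113),(349,246),(300,246)],.048,.048,.120)
E
```

```text
centre [ 0.4525 -0.2424] yaw 74.3 rms mm 0.87
[[0.3888, -0.2484], [0.4011, -0.2042], [0.5163, -0.236], [0.5037, -0.2812]]
```

View pics/w24a.png

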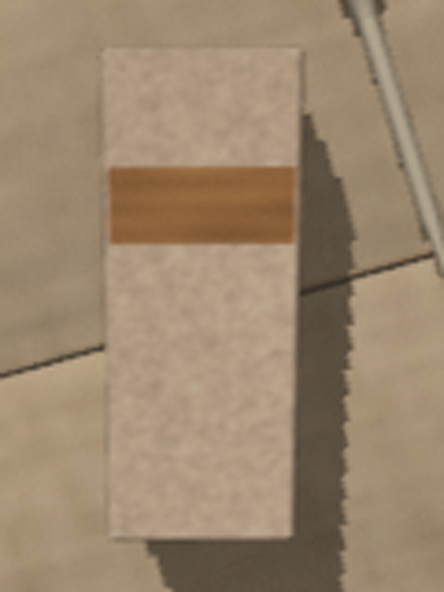

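Emit:
arm_command([
  [-0.98,3.5,0.04,0,0,0,1],
  [-0.98,3.5,0.04,0,0,0,1],
  [-0.98,3.5,0.04,0,0,0,1],
  [-0.98,3.5,0.04,0,0,0,1],
  [0,0,0,0,0,0,1],
  [0,0,0,0,0,0,1],
])

```text
time: 32.3
tool_pos: [0.4531, -0.2421, 0.0823]
tcp_rot: [0.701, -0.7, 0.094, -0.093]
force: [0.0, -0.3, 1.3]
finger_gap: 1.0
```

```bash
python3 look.py w25
```

```text
32.35 [ 0.4536 -0.2428  0.083 ] [[0.965, 0.001, 0.262], [-0.262, -0.0, 0.965], [0.001, -1.0, 0.0]] [ 0.1 -0.5 -0. ] 0.996 [-0.72  0.49  1.62  0.    1.02 -2.03]
```

View pics/w25.png

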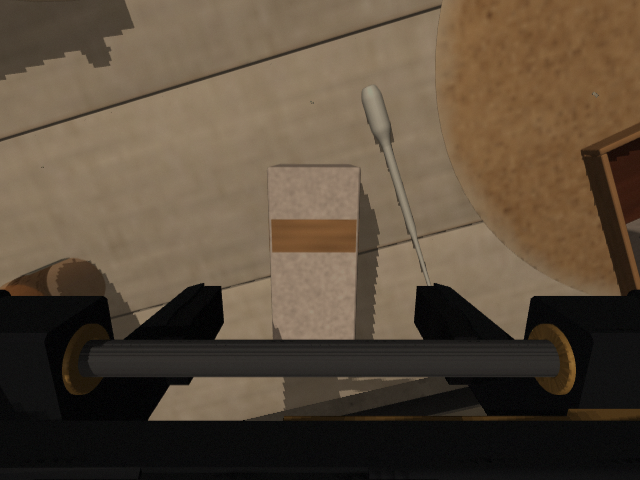

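Emit:
arm_command([
  [-0.15,2.6,-0.15,0,0,0,1],
  [0,2.6,0,0,0,0,1],
  [0,0,0,0,0,0,0.6],
  [0,0,0,0,0,0,0.5],
  [0,0,0,0,0,0,0.4],
  [0,0,0,0,0,0,0.4],
  [0,0,0,0,0,0,0.4],
  [0,0,0,0,0,0,0.4],
], newtons=35)

```text
time: 33.15
tool_pos: [0.4509, -0.244, 0.03]
tcp_rot: [0.701, -0.701, 0.094, -0.094]
force: [-0.4, 0.4, 5.5]
finger_gap: 0.544
```

Emit:
arm_command([
  [0,0,0,0,0,0,0.4],
  [0,0,0,0,0,0,0.4],
])

```text
time: 33.35
tool_pos: [0.4508, -0.244, 0.03]
tcp_rot: [0.701, -0.701, 0.094, -0.094]
force: [-0.7, 1.4, 5.4]
finger_gap: 0.542
```

Emit:
arm_command([
  [0,-0.5,0,0,0,0,0.4],
  [0,-2,0,0,0,0,0.4],
  [0,-4,0,0,0,0,0.4],
  [0,-4,0,0,0,0,0.4],
  [0,-1.5,0,0,8,0,0.4],
  [0,0,0,0,8,0,0.4],
  [0,0,0,0,8,0,0.4],
  [0,0,0,0,8,0,0.4],
])

```text
time: 34.15
tool_pos: [0.4505, -0.2439, 0.1496]
tcp_rot: [0.647, -0.647, 0.286, -0.285]
force: [0.5, 0.4, -0.1]
finger_gap: 0.541
```

Emit:
arm_command([
  [0,0,0,0,8,0,0.4],
  [0,0,0,0,8,0,0.4],
  [0,0,0,0,8,0,0.4],
  [0,0,0,0,8,0,0.4],
  [-4.17,0,0.71,0,0,0,0.4],
  [-4.17,0,0.71,0,0,0,0.4],
  [-4.17,0,0.71,0,0,0,0.4],
  [-4.17,0,0.71,0,0,0,0.4],
])

```text
time: 34.95
tool_pos: [0.447, -0.0733, 0.1498]
tcp_rot: [0.545, -0.544, 0.452, -0.451]
force: [0.8, 0.0, -1.1]
finger_gap: 0.544
```

Emit:
arm_command([
  [-4.17,0,0.71,0,0,0,0.4],
  [-4.17,0,0.71,0,0,0,0.4],
  [0,3,0,0,0,0,0.4],
  [0,2.5,0,0,0,0,0.4],
  [0,0,0,0,0,0,0.4],
  [0,0,0,0,0,0,0.4],
])

```text
time: 35.55
tool_pos: [0.446, 0.0097, 0.0952]
tcp_rot: [0.545, -0.544, 0.452, -0.45]
force: [0.2, 0.4, -1.6]
finger_gap: 0.542
```

```bash
python3 look.py w26; python3 look.py s26 scene; python3 - <<'E'
import cv2,numpy as np
b=cv2.imread("pics/s26.png")
cv2.imwrite("pics/c26.png",cv2.resize(b[200:320,230:380],(600,480),interpolation=cv2.INTER_CUBIC))
s=__import__("h").bot.sense()
from bx import *
p=s['tool_pos'][:2]-C; print(p@ex,p@ey)
E
```

```text
35.6 [0.4464 0.0095 0.0957] [[0.186, 0.0, 0.983], [-0.983, 0.001, 0.186], [-0.001, -1.0, 0.0]] [ 0.8  0.5 -0.8] 0.543 [-0.25  0.38  1.79  0.    0.97 -0.43]
35.65 [0.4465 0.0094 0.0959] [[0.186, 0.001, 0.983], [-0.983, 0.001, 0.186], [-0.001, -1.0, 0.001]] [ 0.   0.6 -1. ] 0.537 [-0.25  0.38  1.79  0.    0.97 -0.43]
-0.03130698243615425 -0.020647613843738644
```

View pics/w26.png

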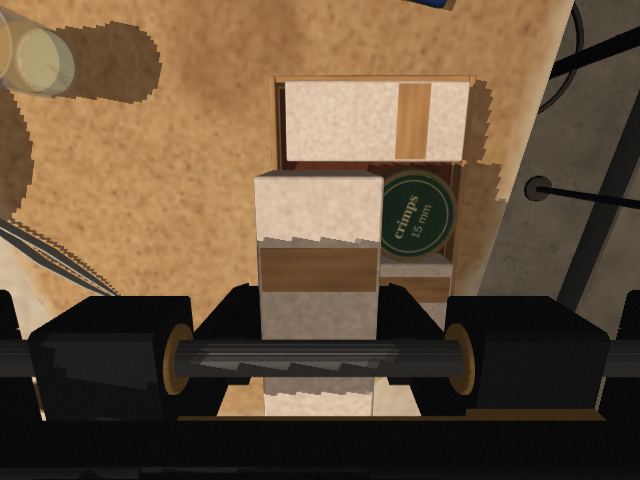

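View pics/c26.png

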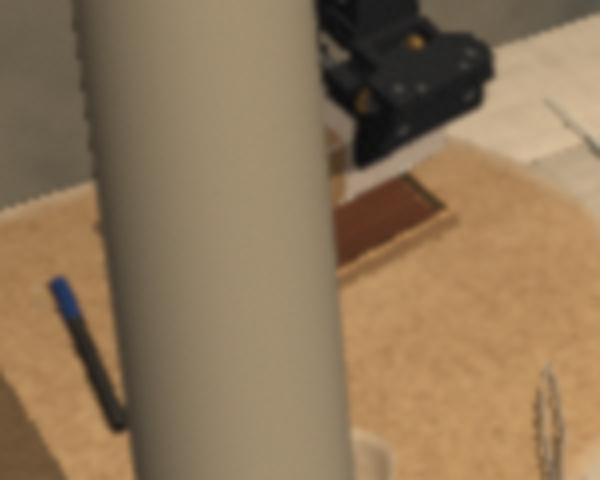

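```bash
python3 - <<'E'
import cv2
im=cv2.imread("pics/w26.png")
cv2.imwrite("pics/w26a.png",cv2.resize(im[65:285,245:495],None,fx=3,fy=2.7,interpolation=cv2.INTER_CUBIC))
E
```

```text
(no output)
```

View pics/w26a.png

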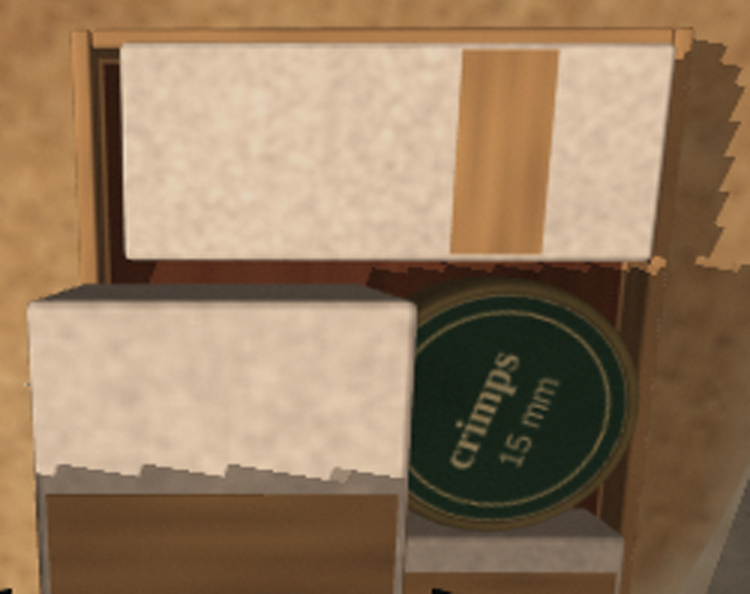

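```bash
python3 - <<'E'
from bx import *
c=pickle.load(open("pics/w26.pkl","rb"))
A=lambda u,v:(245+u/3,65+v/2.7)
print("long",[bx(c,*A(*k),.031) for k in [(122,44),(673,44),(655,261),(127,261)]])
print("rim outer left",bx(c,*A(72,32),.016),bx(c,*A(80,280),.016),"inner",bx(c,*A(92,48),.016),bx(c,*A(99,280),.016))
print("rim right",bx(c,*A(692,30),.016))
print("tin right/bottom/ top",bx(c,*A(637,400),.029),bx(c,*A(520,530),.029),bx(c,*A(520,283),.029))
print("carton end top",[bx(c,*A(*k),.1138) for k in [(28,303),(417,303)]],"bottom",[bx(c,*A(*k),.0658) for k in [(80,286),(375,286)]])
print("soap end",[bx(c,*A(*k),.029) for k in [(405,570),(622,570)]], bx(c,*A(625,545),.029))
E
```

```text
long [(-50.2, 85.5), (52.0, 85.8), (53.5, 42.3), (-50.2, 42.0)]
rim outer left (-61.4, 90.7) (-61.6, 37.4) inner (-57.6, 87.5) (-57.5, 37.4)
rim right (61.4, 91.4)
tin right/bottom/ top (54.0, 11.4) (32.3, -19.9) (27.9, 37.5)
carton end top [(-55.0, 38.4), (-8.1, 38.5)] bottom [(-55.0, 38.3), (-6.3, 38.4)]
soap end [(8.2, -30.0), (55.1, -29.9)] (55.1, -23.5)
```

Emit:
arm_command([
  [0,2,0,0,0,0,0.4],
  [0,2,0,0,0,0,0.4],
  [0,1.2,0,0,0,0,0.4],
  [0,0.6,0,0,0,0,0.4],
  [0,0,0,0,0,0,0.4],
])

```text
time: 36.15
tool_pos: [0.4461, 0.0097, 0.037]
tcp_rot: [0.545, -0.544, 0.452, -0.451]
force: [0.4, -0.6, -0.6]
finger_gap: 0.543
```

Emit:
arm_command([
  [0,0.15,0,0,0,0,0.4],
  [0,0.1,0,0,0,0,0.4],
])

```text
time: 36.35
tool_pos: [0.4463, 0.0098, 0.0348]
tcp_rot: [0.545, -0.544, 0.451, -0.451]
force: [0.3, -0.6, -0.8]
finger_gap: 0.542
```

Emit:
arm_command([
  [0,0.12,0,0,0,0,0.4],
  [0,0.06,0,0,0,0,0.4],
])

```text
time: 36.55
tool_pos: [0.446, 0.0099, 0.033]
tcp_rot: [0.545, -0.544, 0.451, -0.451]
force: [-1.8, 0.6, 15.9]
finger_gap: 0.541
```

Emit:
arm_command([
  [0,-0.06,0,0,0,0,0.4],
  [0,0,0,0,0,0,0.58],
  [0,0,0,0,0,0,0.66],
  [0,0,0,0,0,0,0.66],
  [0,-1,0,0,0,0,0.66],
  [0,-3,0,0,0,0,0.7],
  [0,-4.5,0,0,0,0,0.8],
  [0,-4.5,0,0,0,0,0.8],
])

```text
time: 37.35
tool_pos: [0.4454, 0.0098, 0.1651]
tcp_rot: [0.545, -0.544, 0.452, -0.45]
force: [-0.4, -0.1, 0.4]
finger_gap: 0.8
```

Emit:
arm_command([
  [2,-4,-2,0,0,0,0.9],
  [4,-2,-2,0,0,0,0.9],
  [4,0,-2,0,0,0,0.9],
  [4,0,0,0,0,0,0.9],
  [0,0,0,0,0,0,0.9],
  [0,0,0,0,0,0,0.9],
])

```text
time: 37.95
tool_pos: [0.4128, -0.1393, 0.2231]
tcp_rot: [0.544, -0.544, 0.452, -0.451]
force: [0.1, -0.0, 0.5]
finger_gap: 0.899
```

```bash
python3 look.py w27; python3 look.py s27 scene; python3 look.py t27 top; python3 - <<'E'
import cv2,numpy as np
b=cv2.imread("pics/s27.png");t=cv2.imread("pics/t27.png")
cv2.imwrite("pics/c27.png",np.hstack([cv2.resize(b[190:310,220:370],(400,320),interpolation=cv2.INTER_CUBIC),cv2.resize(t[180:260,250:350],(400,320),interpolation=cv2.INTER_CUBIC)]))
E
```

```text
38.0 [ 0.4128 -0.1386  0.223 ] [[0.186, -0.001, 0.983], [-0.983, 0.002, 0.186], [-0.002, -1.0, -0.001]] [ 0.4  0.3 -0.7] 0.898 [-0.6   0.19  1.62  0.    1.33 -0.78]
38.05 [ 0.4129 -0.1382  0.223 ] [[0.187, -0.001, 0.982], [-0.982, 0.002, 0.187], [-0.002, -1.0, -0.001]] [ 0.   0.1 -1.6] 0.902 [-0.6   0.19  1.62  0.    1.33 -0.78]
38.1 [ 0.4129 -0.138   0.223 ] [[0.187, -0.001, 0.982], [-0.982, 0.002, 0.187], [-0.002, -1.0, -0.001]] [-0.5 -0.9  1.1] 0.901 [-0.6   0.19  1.62  0.    1.33 -0.79]
```

View pics/w27.png

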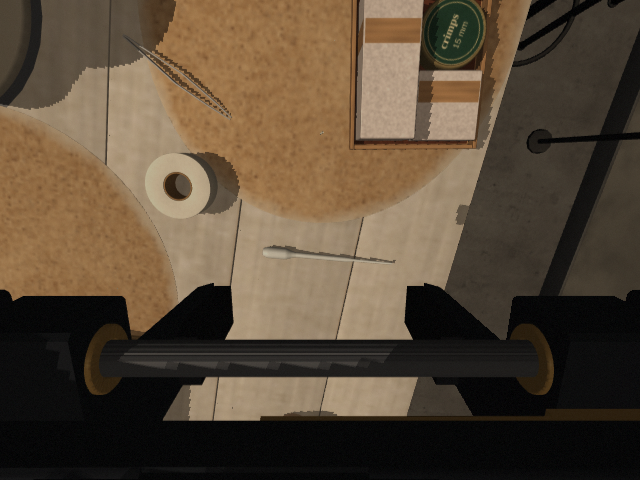

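View pics/c27.png

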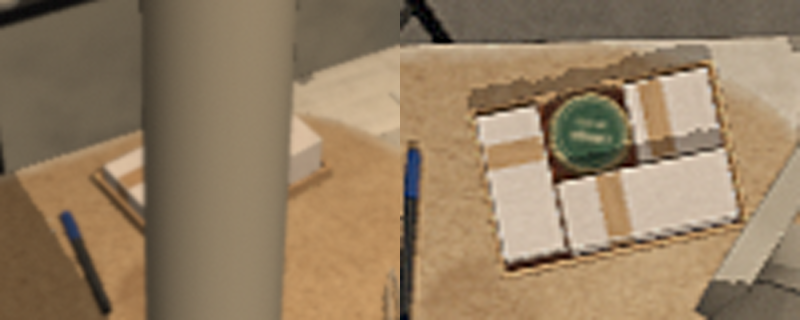

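Emit:
arm_command([
  [3,-2,-2,0,0,0,0.9],
  [4,0,-3,0,0,0,0.9],
  [4,0,-3,0,0,0,0.9],
  [4,0,-3,0,0,0,0.9],
  [4,0,-3,0,0,0,0.9],
  [0,0,0,0,0,0,0.9],
  [0,0,0,0,0,0,0.9],
])

```text
time: 38.8
tool_pos: [0.3109, -0.3515, 0.2424]
tcp_rot: [0.545, -0.544, 0.452, -0.45]
force: [-0.1, -0.2, 0.3]
finger_gap: 0.902
```

```bash
python3 look.py s28 scene; python3 look.py t28 top; python3 - <<'E'
import cv2,numpy as np
b=cv2.imread("pics/s28.png");t=cv2.imread("pics/t28.png")
cv2.imwrite("pics/c28.png",np.hstack([cv2.resize(b[190:310,220:370],(500,400),interpolation=cv2.INTER_CUBIC),cv2.resize(t[180:260,270:350],(300,300),interpolation=cv2.INTER_CUBIC)[0:300] if 0 else cv2.resize(t[170:290,260:350],(300,400),interpolation=cv2.INTER_CUBIC)]))
E
```

```text
38.85 [ 0.3114 -0.3507  0.2425] [[0.187, -0.001, 0.982], [-0.982, 0.002, 0.187], [-0.002, -1.0, -0.0]] [ 0.1  1.  -0.8] 0.899 [-1.1   0.24  1.5   0.    1.41 -1.29]
38.9 [ 0.3117 -0.3504  0.2426] [[0.188, -0.001, 0.982], [-0.982, 0.002, 0.188], [-0.002, -1.0, -0.0]] [ 0.6  0.7 -0.3] 0.901 [-1.1   0.24  1.5   0.    1.41 -1.29]
```

View pics/c28.png

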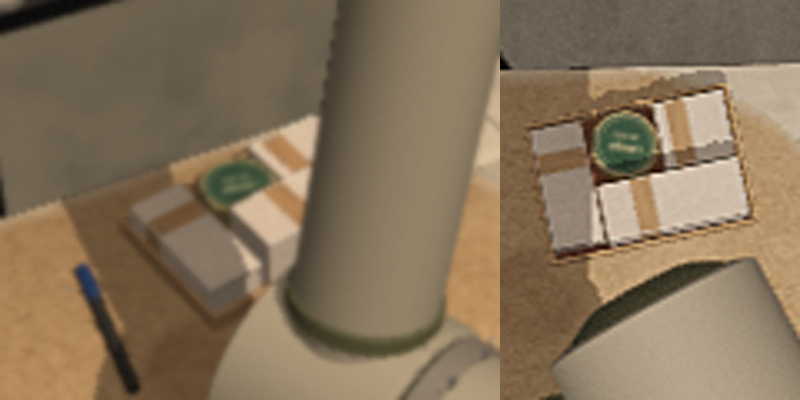

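View pics/s28.png

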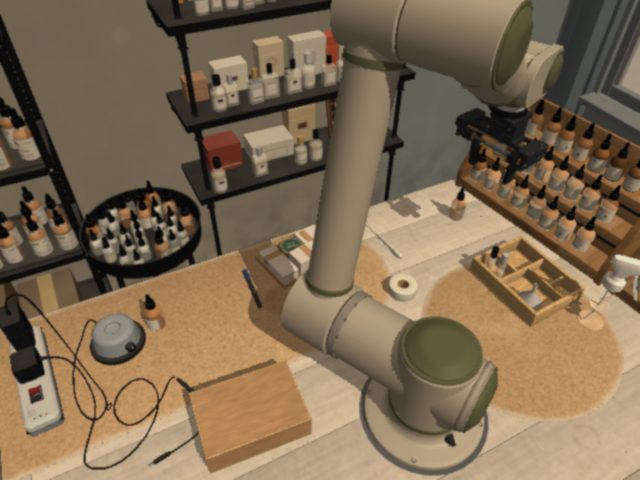

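View pics/t28.png

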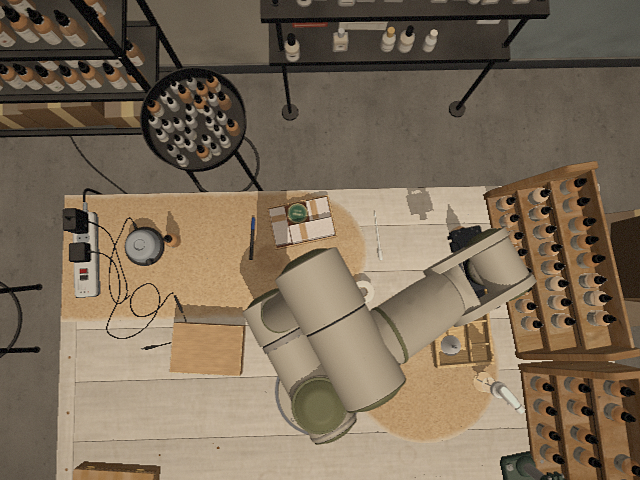

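```bash
python3 -c "
from workcell import bot
print(bot.hand_in())"
```

```text
the job is handed in; nothing more can be done
None
```

The gift set is packed and handed in at about 39 s of the 72 s allowed. All four pieces are in the box and the robot is clear of everything.

- **Bottle carton:** I gripped it standing, lifted it and turned it level in the air. I set it on the bench beside the box until the force rose to about 22 N, eased off and let go. A picture showed it lying flat. It went into the box last.
- **Layout:** The long carton lies across the left end, the soap carton is in the far right corner, and the tin sits between them. The bottle carton lies along the near wall.
- **Contacts:** I lowered each piece until it touched the floor, and each touched close to the height I expected for lying flat. The strongest push was 41 N on the wrist while setting down the long carton, passing through the held carton. The limits are 120 N at the wrist and 40 N for the arm or gripper body.

In the last top and scene pictures all four pieces are inside the rim, level and side by side. Both dropper bottles are upright and look to be in their starting places, though I judged that by eye and did not measure it.

- **Scene view blocked:** The arm hid the right-hand part of the box in the scene view, so flatness there rests on the top view and the contact heights.
- **Camera disagreement:** The top and wrist cameras disagreed by up to about 6 mm on object positions; I went by the wrist camera.
- **Long carton grip:** The grip closed only as the lift began, so the carton was held a few millimetres higher than planned. It stayed secure.

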